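# Set up the utensil caddy

### The job

Drop the steel five-compartment caddy into the pocket of the grey dock with its end tab on the lever's side, fully down, and then swing the dock's locking lever shut over the tab. Once it is locked, take every wooden tool out of the draining rack and stand each upright in the caddy, thick head down and handle up. Leave the other things on the counter where they are.

Things in the scene. Friction and masses are not known exactly. Their poses are not given: they have to be found in the camera images.
- dock_pocket (a point): Grey plastic dock fixed on the counter: base plate 115 x 235 mm, 8 mm thick, with a rectangular pocket 44 mm (its x) by 188 mm (its y), walls 6 mm thick and 22 mm high. This point: centre of the pocket floor, 8 mm above the counter; x, y along the pocket's short and long sides, z up. The lever stands at the +y end.
- dock_latch (a point): Point of the dock, 104 mm from the pocket centre along the dock's +y and 32 mm above the pocket floor, where the centre of the caddy's end tab lies when it is seated the right way round; the shut lever passes just over it.
- lever (a joint): Angle of the locking lever: a flat steel bar that turns level about an upright pin at the +y end of the dock, its top 50 mm above the counter. 0 = shut (bar pointing along the dock's -x, over the caddy's tab), 1.57 = open (bar pointing along the dock's +y); seen from above it shuts counter-clockwise. End stop at 0; it stays where it is left and needs about 0.6 N at the knob.
- lever_hinge (a point): Hinge axis of the lever (upright), in the middle of the bar's thickness, 46.5 mm above the counter, at x = +45 mm, y = +106 mm of the dock.
- lever_knob (a point): Middle of the round upright black knob on the lever's free end, 100 mm from the hinge axis: 14 mm across, 32 mm high, from 50 to 82 mm above the counter. It can be pinched from above or pushed.
- caddy_mid (a point): Loose steel caddy, 40 mm (x) by 184 mm (y) by 95 mm high, 0.3 to 0.6 kg, open on top, with five compartments in a row along y: centres at y = -72, -36, 0, 36, 72 mm, each 32 x 32 mm inside, walls 4 mm, floor 4 mm thick; the lowest 4 mm are 2 mm narrower on each side. This point: its centre, half-way up (47.5 mm above its underside); z up. It can be gripped across its 40 mm width near the rim.
- caddy_tab (a point): Centre of the top of the tab on the caddy's +y end (24 x 20 mm, 6 mm thick), 104 mm from the caddy's centre along +y and 32 mm above its underside.
- rack_bar (a point): Fixed wooden draining rack: middle of its upper bar (along the rack's y). Tools lie in lanes 42 mm apart, sloping up towards the robot (rack -x), foot against a lip, the bar 110 mm from the foot; above it the handle is free all round and can be gripped near its end. Teeth (14 mm wide) and dividers, 15 mm high, flank the lanes: lift a tool square off the slope by 20 mm before carrying it away.
- tool0_mid (a point): Wooden kitchen tool (muddler, dipper or tamper), 180 mm long, about 60 g: a round straight handle 16 mm thick, and a head 22 mm thick on the lowest 45 mm with a flat foot. This point: half-way along it, 90 mm from the foot, on the axis; z points along the axis to the handle end. At the start it leans in the rack about 40 degrees from vertical. Absent in some starts.
- tool1_mid (a point): Wooden kitchen tool (muddler, dipper or tamper), 180 mm long, about 60 g: a round straight handle 16 mm thick, and a head 22 mm thick on the lowest 45 mm with a flat foot. This point: half-way along it, 90 mm from the foot, on the axis; z points along the axis to the handle end. At the start it leans in the rack about 40 degrees from vertical. Absent in some starts.
- tool2_mid (a point): Wooden kitchen tool (muddler, dipper or tamper), 180 mm long, about 60 g: a round straight handle 16 mm thick, and a head 22 mm thick on the lowest 45 mm with a flat foot. This point: half-way along it, 90 mm from the foot, on the axis; z points along the axis to the handle end. At the start it leans in the rack about 40 degrees from vertical. Absent in some starts.
- tool3_mid (a point): Wooden kitchen tool (muddler, dipper or tamper), 180 mm long, about 60 g: a round straight handle 16 mm thick, and a head 22 mm thick on the lowest 45 mm with a flat foot. This point: half-way along it, 90 mm from the foot, on the axis; z points along the axis to the handle end. At the start it leans in the rack about 40 degrees from vertical. Absent in some starts.
- tool4_mid (a point): Wooden kitchen tool (muddler, dipper or tamper), 180 mm long, about 60 g: a round straight handle 16 mm thick, and a head 22 mm thick on the lowest 45 mm with a flat foot. This point: half-way along it, 90 mm from the foot, on the axis; z points along the axis to the handle end. At the start it leans in the rack about 40 degrees from vertical. Absent in some starts.
- mortar: Cream ceramic mortar, 110 mm across, 75 mm high, stands beyond the work; leave alone. Origin under its centre.
- measure: Steel measuring cup with flat handle, 76 mm across, 60 mm high; leave alone. Origin under its centre.
Things that resemble listed ones, but are neither listed nor needed, are in the scene too. What is shaped like the part that bears caddy_mid but blue or pink is not meant.

How it is judged (in metres and radians):
On the way, in this order (a step that is already met when the one before it is completed fails the run):
1. the caddy is fully down in the dock's pocket, its tab on the lever's side (z of caddy_mid in the frame of dock_pocket below 0.0515 m and horizontal distance between caddy_mid and dock_pocket below 0.006 m and horizontal distance between caddy_tab and dock_latch below 0.01 m and angle between caddy_mid's own z axis and vertical below 0.06 rad), for 0.2 s.
2. the locking lever is shut over the seated caddy (all of step 1 and value of joint lever below 0.12 rad), for 0.2 s.
At the end, for the whole second after the job is handed in: Caddy in the pocket (within 4 mm of the floor, 6 mm of centre, tab within 10 mm of the latch point, tilt < 0.06 rad), lever < 0.12 rad; every present tool in the caddy, handle up, foot within 10 mm of its floor, within 0.25 rad of vertical; bystanders left alone (all of step 2 and x of tool0_mid in the frame of caddy_mid between -0.022 and 0.022 m and y of tool0_mid in the frame of caddy_mid between -0.092 and 0.092 m and z of tool0_mid in the frame of caddy_mid between 0 and 0.056 m and angle between each of tool0_mid, tool1_mid, tool2_mid, tool3_mid, tool4_mid's own z axis and vertical below 0.25 rad and x of tool1_mid in the frame of caddy_mid between -0.022 and 0.022 m and y of tool1_mid in the frame of caddy_mid between -0.092 and 0.092 m and z of tool1_mid in the frame of caddy_mid between 0 and 0.056 m and x of tool2_mid in the frame of caddy_mid between -0.022 and 0.022 m and y of tool2_mid in the frame of caddy_mid between -0.092 and 0.092 m and z of tool2_mid in the frame of caddy_mid between 0 and 0.056 m and x of tool3_mid in the frame of caddy_mid between -0.022 and 0.022 m and y of tool3_mid in the frame of caddy_mid between -0.092 and 0.092 m and z of tool3_mid in the frame of caddy_mid between 0 and 0.056 m and x of tool4_mid in the frame of caddy_mid between -0.022 and 0.022 m and y of tool4_mid in the frame of caddy_mid between -0.092 and 0.092 m and z of tool4_mid in the frame of caddy_mid between 0 and 0.056 m); the robot touches nothing.
It fails at once if a wooden tool is put into the caddy before the lever is shut (value of joint lever above 0.3 rad and ((x of tool0_mid in the frame of caddy_mid between -0.022 and 0.022 m and y of tool0_mid in the frame of caddy_mid between -0.092 and 0.092 m and z of tool0_mid in the frame of caddy_mid between 0 and 0.1 m) or (x of tool1_mid in the frame of caddy_mid between -0.022 and 0.022 m and y of tool1_mid in the frame of caddy_mid between -0.092 and 0.092 m and z of tool1_mid in the frame of caddy_mid between 0 and 0.1 m) or (x of tool2_mid in the frame of caddy_mid between -0.022 and 0.022 m and y of tool2_mid in the frame of caddy_mid between -0.092 and 0.092 m and z of tool2_mid in the frame of caddy_mid between 0 and 0.1 m) or (x of tool3_mid in the frame of caddy_mid between -0.022 and 0.022 m and y of tool3_mid in the frame of caddy_mid between -0.092 and 0.092 m and z of tool3_mid in the frame of caddy_mid between 0 and 0.1 m) or (x of tool4_mid in the frame of caddy_mid between -0.022 and 0.022 m and y of tool4_mid in the frame of caddy_mid between -0.092 and 0.092 m and z of tool4_mid in the frame of caddy_mid between 0 and 0.1 m))).
It fails at once if the mortar or the measuring cup is moved by more than 3 cm (distance of any of mortar, measure from where it was at the start of the episode above 0.03 m).
Of tool0, tool1, tool2, tool3, tool4 only 3 to 5 are there at a start; the rules pass over those that are not, and their reading is None.
At some moment in a run one of caddy may be knocked a few centimetres aside while the robot is not near it.
It also fails if it takes over 210 s, if anything falls off the work surface, if the arm or the gripper's body presses on something with over 40 N, if the wrist force passes 120 N, or if a joint passes its speed limit or range.

### The arm

A 6-joint arm with a two-finger parallel gripper is mounted at the origin on the work surface. World frame = base frame: x ahead of the robot, y to its left, z up, the work surface at z = 0. Lengths are in mm, angles in rad, forces in N, time in s.
With the tool pointing down it reaches from about 275 to 750 mm from the base axis. Payload 10.2 kg.
Tool frame: the origin (TCP) lies at the very end of the fingers, on their centre line; the grasp point (between the pads) lies 19 mm behind it; z points along the fingers, x is the direction in which the jaws open and shut, and the axes are right-handed (so a half turn about z gives the same grasp; the last joint's range is limited). The gripper opens to 85 mm and grips with 20 to 120 N. Pads are 22 mm wide; open, the fingers measure 114 mm over their backs; the gripper's body (76 mm by 85 mm) begins 54 mm behind the grasp point. The pads swing forward as they close: fully open they stand 13 mm farther back than shut.
Start: joints at [0.894, 0.313, 1.498, -0, 1.331, -0.223], TCP at [230.164, 471.864, 197.494] pointing down, gripper open.
Joint ranges: [-2.94, 2.94], [-0.97, 2.17], [0.19, 2.56], [-1.23, 4.37], [0.02, 3.11], [-2.88, 2.88]. Speed limits (rad/s): [2.39, 2.39, 3.01, 3.14, 3.14, 3.14].

### API

Orientations are given as a unit quaternion [w, x, y, z].
In Python, from rig import ctrl, cams gives the robot as it stands.
- The arm moves only by the tool play_rows, never from a script. Its argument "steps" is a list of rows, each a list of 2 entries, a list of its own where there are three numbers: the shift along the tool's x, y, z normalised to -1 to 1, where 1 is 0.75 m, then the turn, a rotation vector about the tool's x, y, z normalised to -1 to 1, where 1 is 45 degrees. A call has 1 to 20 rows; each row shifts and turns the commanded pose from where the row before left it, along the tool's axes as they then stand; what a row does not reach is not made up. A row lasts 1/10 s, in which the tool goes at most 50 mm and 8.59 degrees, less where a joint would pass 70% of its speed; a pose out of reach is approached as far as the arm can. A call with a number of a shift or a turn outside -1 to 1 is refused whole. A call with a gripper value outside its range is refused whole. "grip" is the closure, from 0 (fully open) to 1 (shut), set as the call begins (left out, the last holds). The fingers move at their own pace and stop on an object; "squeeze" is the grip in N (left out, the last holds). Time passes only in rows, so rows that do not move let the fingers close. It gives the time, the measured TCP pose, the force and the opening at its end, in the units of the state.
- ctrl.sense(): the state, without advancing time (a new reading comes with each control period).
- cams.capture(name): name is "scene" or "side" or "wrist"; returns the picture (400x640x3 uint8, red, green, blue); there is no depth.
- cams.camera_info(name): a dict with "fx", "fy", "cx", "cy" (pixels), "dist_coeffs" ([k1, k2, p1, p2, k3] as OpenCV has them; the pictures are not rectified), "xyz" and "attitude" of the camera in the world. Camera axes: x right, y up, looking along -z (the intrinsics and any distortion apply to the point x, -y, -z); pixel columns grow to the right and rows downward; lengths in mm; the calibration is good to about 2 mm. A picture is of the moment at which its call begins: read the wrist's pose just before it. camera_info takes no time and is no camera call; for the wrist camera it gives the pose at the moment of the call.
- ctrl.finish_job(): hands the job in, once; it reports no verdict.
Trained networks look in the newest picture that a camera, given by its name, has taken for a name from the list of things; names that differ only in an ending like _2 or _b are one class to them, and where a whole thing is asked for, a point or a joint stands for the part that bears it (a point fixed in the world has none). Each returns a list of dicts, best first, with "p" (0 to 1); they miss things now and then, are a little off and sometimes report something else, mostly with a low value. They report only what shows in the picture. A call takes as long as a camera call. They do not tell look-alikes from the thing itself.
- cams.search_frame(camera, thing): "rect" ([centre column, centre row, width, height] in pixels, round what is visible of it).
- cams.tip_of(camera, thing): "pixel" ([column, row] in pixels: a listed point, or the origin of a listed thing).
The state is a dict: "time_s": time; "joints": joint angles; "dq": joint speeds; "tau": joint torques, N m; "eef_pos": TCP position; "ee_rot": TCP orientation; "force": force on the tool from outside, world axes, zero at the start; "wrist_torque": the same for the moment, N m; "grip_width": opening from 0.0 (shut) to 1.0 (fully open).
Only numpy, scipy, OpenCV 4.12 (cv2) and the standard library are available. Lean on these libraries where they do the work, as an engineer would, in place of code of your own. Each camera call takes 0.05 s, during which the arm holds its last target.

## Working session

There is one attempt and no reset: what is moved stays moved. The work goes in short steps, Python scripts to look and compute and a tool call to move; the robot and the scene stay as the last step left them, time stands still between calls to the robot, and variables do not carry over. Pictures are saved under pics/ and viewed, and the job is handed in when it is done.

Besides the shell and the picture viewer there is one more tool, called after "Request:" as name(argument=value, ...) on one line, values as JSON. play_rows: Moves the arm, as the interface text tells. Its arguments: {"type":"object","properties":{"steps":{"type":"array"},"grip":{"type":"number"},"squeeze":{"type":"number"}},"required":["steps"]}

```bash
ls; mkdir -p pics; python3 - <<'E'
from rig import ctrl,cams
import cv2
print(ctrl.sense())
for n in ["scene","side","wrist"]:
    im=cams.capture(n); cv2.imwrite(f"pics/{n}0.png",im[:,:,::-1]); print(n,cams.camera_info(n))
E
```

```text
pics
{'time_s': 0.0, 'joints': array([ 8.93611406e-01,  3.13450167e-01,  1.49843193e+00,  1.53293820e-05,
        1.33101641e+00, -2.23384198e-01]), 'dq': array([ 1.05323680e-03,  3.83656859e-04, -4.73298692e-04,  2.19094491e-05,
        1.23570799e-04,  5.01685394e-04]), 'tau': array([ 3.34460337e-04, -4.12258744e+01, -2.59751487e+01, -1.38739788e-04,
        3.98849414e-03, -2.03260163e-05]), 'eef_pos': array([229.95795892, 471.62292106, 196.93696395]), 'ee_rot': array([ 2.07701800e-04,  8.48052888e-01,  5.29911193e-01, -6.19053673e-04]), 'force': array([-0.76781118,  0.0879807 , -0.1614749 ]), 'wrist_torque': array([ 0.0027982 , -0.0464    , -0.02171725]), 'grip_width': 0.9998957696383082}
scene {'fx': 365.6875787781528, 'fy': 365.6875787781528, 'cx': 317.00313462159613, 'cy': 200.5465884637279, 'dist_coeffs': array([-0.0791096,  0.       ,  0.       ,  0.       ,  0.       ]), 'xyz': array([1339.83928647, -179.18087059,  718.27098159]), 'attitude': array([0.72313567, 0.36629374, 0.27314714, 0.51797137])}
side {'fx': 418.59721196631233, 'fy': 418.59721196631233, 'cx': 320.2947079816894, 'cy': 205.09542017580213, 'dist_coeffs': array([-0.03666373,  0.        ,  0.        ,  0.        ,  0.        ]), 'xyz': array([ 186.17205968, -633.67078211,  982.62477236]), 'attitude': array([ 0.91444111,  0.35073871, -0.07252471, -0.18846743])}
wrist {'fx': 275.3471011509465, 'fy': 275.3471011509465, 'cx': 320.3671719420356, 'cy': 200.2309650211427, 'dist_coeffs': array([-0.04013322,  0.        ,  0.        ,  0.        ,  0.        ]), 'xyz': array([156.54702028, 506.35288572, 373.80966477]), 'attitude': array([ 0.83691679, -0.13716918, -0.08543556,  0.52292988])}
```

View pics/scene0.png

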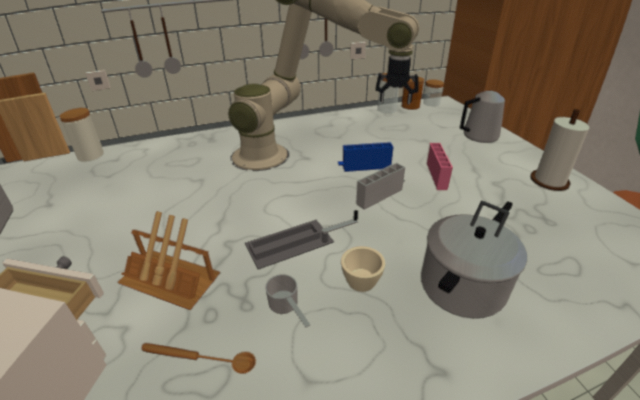

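View pics/side0.png

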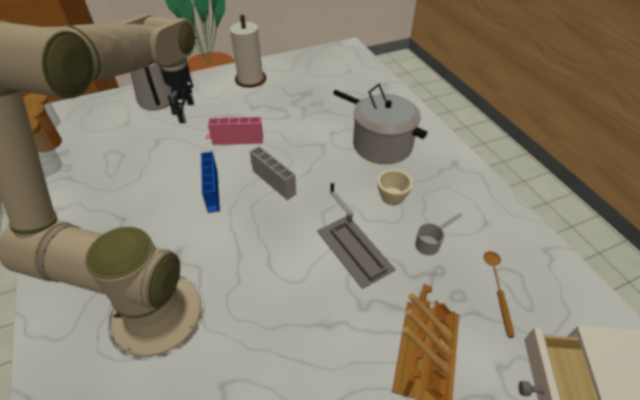

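View pics/wrist0.png

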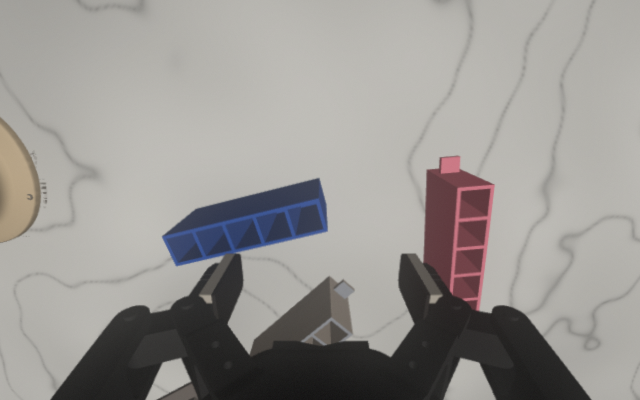

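The scene view shows the grey caddy at about (381,186), the dock at (290,243), the rack at (170,265) with three tools, and blue and pink decoys. In the wrist view the caddy's tab is at (344,290).

```bash
cat > h.py <<'E'
import numpy as np, cv2
from scipy.spatial.transform import Rotation as R
from rig import ctrl,cams
def rot(q): return R.from_quat([q[1],q[2],q[3],q[0]])
def K(i): return np.array([[i['fx'],0,i['cx']],[0,i['fy'],i['cy']],[0,0,1.]])
F=np.diag([1,-1,-1.])
def ray(i,px):
    u=cv2.undistortPoints(np.array([[px]],float),K(i),i['dist_coeffs'])[0,0]
    d=rot(i['attitude']).apply(F@[u[0],u[1],1]); return i['xyz'],d/np.linalg.norm(d)
def atz(i,px,z):
    o,d=ray(i,px); return o+d*(z-o[2])/d[2]
def proj(i,P):
    P=np.atleast_2d(P).astype(float); c=(rot(i['attitude']).inv().apply(P-i['xyz']))@F
    return cv2.projectPoints(c,np.zeros(3),np.zeros(3),K(i),i['dist_coeffs'])[0][:,0]
def tri(rs):
    A=np.zeros((3,3));b=np.zeros(3)
    for o,d in rs:
        M=np.eye(3)-np.outer(d,d);A+=M;b+=M@o
    p=np.linalg.solve(A,b); return p,[np.linalg.norm((np.eye(3)-np.outer(d,d))@(p-o)) for o,d in rs]
E
cat > det.py <<'E'
from h import *
I={}
for n in ["scene","side"]:
    cams.capture(n); I[n]=cams.camera_info(n)
for t in ["dock_pocket","dock_latch","lever_hinge","lever_knob","caddy_mid","caddy_tab","rack_bar","tool0_mid"]:
    for n in I:
        print(t,n,[(round(d['p'],2),np.round(d['pixel'],1).tolist()) for d in cams.tip_of(n,t)])
E
python3 det.py
```

```text
dock_pocket scene [(0.78, [288.9, 244.8])]
dock_pocket side [(0.72, [358.3, 253.7])]
dock_latch scene [(0.64, [317.8, 221.9])]
dock_latch side [(0.56, [336.2, 220.6])]
lever_hinge scene [(0.94, [323.8, 231.4])]
lever_hinge side [(0.7, [347.6, 213.2]), (0.57, [273.8, 167.5]), (0.4, [359.9, 252.2])]
lever_knob scene [(0.66, [354.2, 217.8]), (0.32, [168.9, 242.2])]
lever_knob side [(0.72, [273.8, 170.6]), (0.7, [330.7, 188.7])]
caddy_mid scene [(0.96, [380.1, 185.8]), (0.93, [365.1, 157.2])]
caddy_mid side [(0.85, [238.3, 129.9]), (0.72, [208.5, 178.8]), (0.55, [272.0, 170.9])]
caddy_tab scene [(0.78, [432.9, 156.3]), (0.75, [338.8, 163.9]), (0.65, [399.1, 182.3]), (0.36, [152.9, 242.8])]
caddy_tab side [(0.94, [213.2, 209.8]), (0.87, [256.2, 158.5]), (0.66, [208.6, 132.7]), (0.56, [332.7, 187.7])]
rack_bar scene [(0.62, [171.6, 242.1])]
rack_bar side [(0.96, [419.2, 329.2])]
tool0_mid scene []
tool0_mid side []
```

```bash
python3 - <<'E'
from h import *
S=cams.camera_info("scene");D=cams.camera_info("side")
for n,a,b in [("dock",(288.9,244.8),(358.3,253.7)),("latch",(317.8,221.9),(336.2,220.6)),("hinge",(323.8,231.4),(347.6,213.2)),("knob",(354.2,217.8),(330.7,188.7)),("caddy",(380.1,185.8),(272,170.9)),("rackbar",(171.6,242.1),(419.2,329.2))]:
    p,r=tri([ray(S,a),ray(D,b)]);print(n,p.round(1),np.round(r,1))
for n,c,x,y,w,h in [("scene","scene",110,200,120,110),("side","side",380,280,100,110),("scened","scene",235,140,200,135),("sided","side",230,130,180,165)]:
    im=cams.capture(c)[y:y+h,x:x+w,::-1]; f=min(800//w,600//h); cv2.imwrite(f"pics/z_{n}.png",cv2.resize(im,None,fx=f,fy=f,interpolation=cv2.INTER_CUBIC)); print(n,f)
E
```

```text
dock [564.1 -25.5  -6.2] [6.5 6.5]
latch [541.3  74.6  38.3] [2.4 2.4]
hinge [584.4  81.7  38.5] [2. 2.]
knob [573.2 180.   54.2] [2.4 2.4]
caddy [434.3 333.8  47.1] [3.2 3.2]
rackbar [ 558.7 -330.7   92.2] [3.9 3.9]
scene 5
side 5
scened 4
sided 3
```

View pics/z_scene.png

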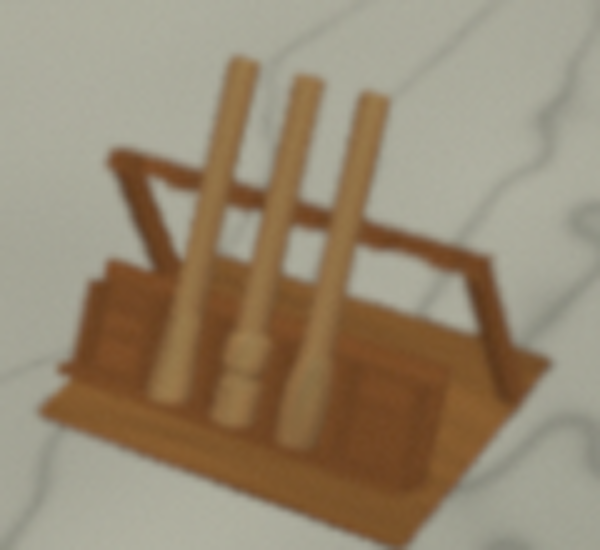

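View pics/z_side.png

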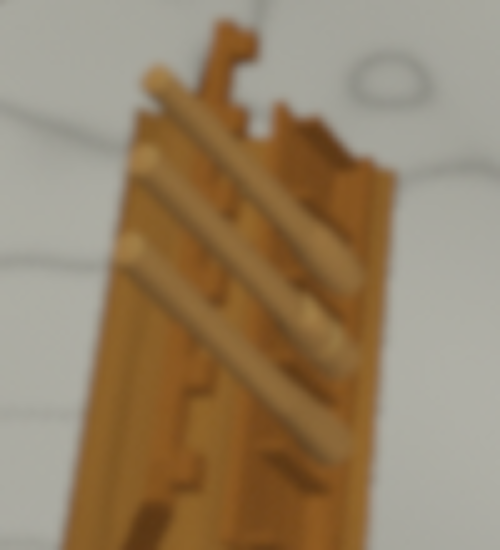

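View pics/z_scened.png

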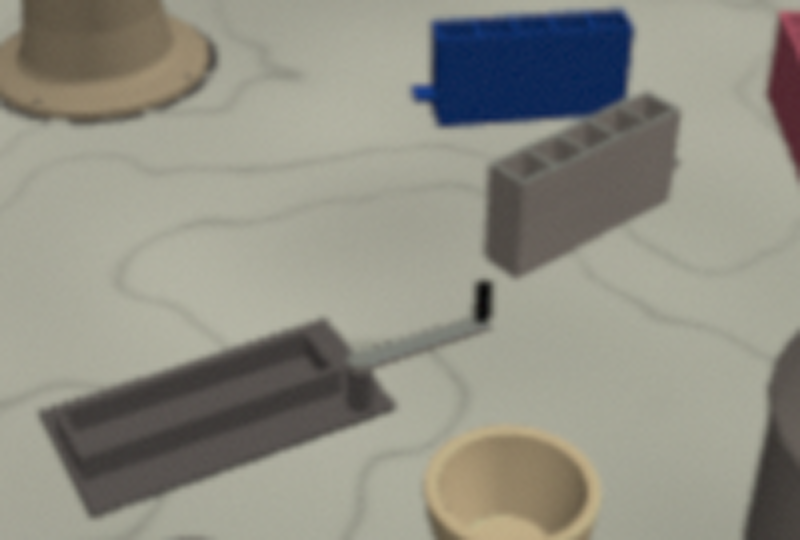

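View pics/z_sided.png

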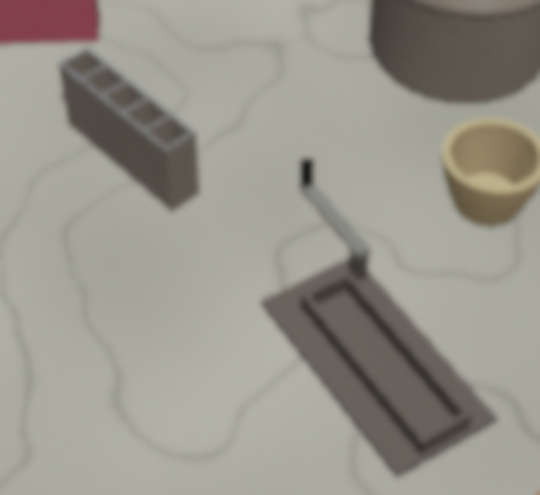

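The rack zoom shows three tools, in lanes 1-3 from the left (scene view), with two empty lanes. The dock's lever is open and the mortar is clear of it. I'll set up a planner next and use the wrist camera for precision.

```bash
cat >> h.py <<'E'
def T():
    s=ctrl.sense(); return np.array(s['eef_pos']),rot(s['ee_rot'])
def plan(p1,R1=None,p0=None,R0=None,step=35.,order="tr"):
    """print translation rows then turn rows (order tr) or turn then translation (rt)"""
    p,Rr=T()
    p0=p if p0 is None else p0; R0=Rr if R0 is None else R0
    R1=R0 if R1 is None else R1
    d=np.array(p1)-p0; n=max(1,int(np.ceil(np.linalg.norm(d)/step)))
    w=(R0.inv()*R1).as_rotvec(); m=int(np.ceil(np.degrees(np.linalg.norm(w))/7.))
    Rt=R0 if order=="tr" else R1
    s=Rt.inv().apply(d)/n/750
    print("shift x%d"%n,s.round(4).tolist(),"| turn x%d"%m,(w/max(m,1)/(np.pi/4)).round(4).tolist(), order)
def down(yaw):
    """tool pointing down, jaw x-axis along world yaw"""
    x=np.array([np.cos(yaw),np.sin(yaw),0]);z=np.array([0,0,-1.]);return R.from_matrix(np.c_[x,np.cross(z,x),z])
E
python3 - <<'E'
from h import *
p,Rt=T();i=cams.camera_info("wrist")
print("cam in tool",Rt.inv().apply(i['xyz']-p).round(1)); print("axis in tool",Rt.inv().apply(rot(i['attitude']).apply([0,0,-1])).round(3),Rt.inv().apply(rot(i['attitude']).apply([0,1,0])).round(3))
print(Rt.as_matrix().round(3)); print(proj(i,p),atz(i,(320,200),0),atz(i,(320,100),0))
print(atz(i,(344,290),35))
E
```

```text
cam in tool [  -1.2  -81.3 -176.7]
axis in tool [0.    0.319 0.948] [ 0.    -0.948  0.319]
[[ 0.438  0.899  0.   ]
 [ 0.899 -0.438  0.   ]
 [ 0.    -0.    -1.   ]]
[[322.01155032 229.5819137 ]] [269.3737533  450.97928715   0.        ] [147.70499663 510.40229982   0.        ]
[399.49686878 426.65907113  35.        ]
```

```bash
python3 - <<'E'
from h import *
plan([450,325,300])
E
```

```text
shift x9 [-0.0053, 0.0388, -0.0152] | turn x0 [0.0, 0.0, 0.0] tr
```

Request:
play_rows(steps=[[[-0.005,0.039,-0.015],[0,0,0]],[[-0.005,0.039,-0.015],[0,0,0]],[[-0.005,0.039,-0.015],[0,0,0]],[[-0.005,0.039,-0.015],[0,0,0]],[[-0.005,0.039,-0.015],[0,0,0]],[[-0.005,0.039,-0.015],[0,0,0]],[[-0.005,0.039,-0.015],[0,0,0]],[[-0.005,0.039,-0.015],[0,0,0]],[[-0.005,0.039,-0.015],[0,0,0]],[[0,0,0],[0,0,0]],[[0,0,0],[0,0,0]]])

```text
time_s: 2.35
eef_pos: [451.9, 326.1, 298.4]
ee_rot: [-0.0, 0.848, 0.53, -0.0]
force: [0.1, -0.4, 0.5]
grip_width: 1.0
```

```bash
python3 - <<'E'
from h import *
i=cams.camera_info("wrist");im=cams.capture("wrist");cv2.imwrite("pics/w1.png",im[:,:,::-1])
print(T()[0])
for t in ["caddy_mid","caddy_tab"]:
    for d in cams.tip_of("wrist",t): print(t,round(d['p'],2),np.round(d['pixel'],1),atz(i,d['pixel'],47.5 if 'mid' in t else 32).round(1))
E
```

```text
[451.39325805 326.43001784 298.34373702]
caddy_mid 0.8 [282.6   7.4] [238.7 372.4  47.5]
caddy_mid 0.58 [314.4 149.7] [429.7 325.5  47.5]
caddy_mid 0.55 [463.9  41.1] [384.7 581.8  47.5]
caddy_tab 0.76 [363.2  99.6] [396.  424.7  32. ]
caddy_tab 0.69 [212.6  32.5] [216.2 267.9  32. ]
```

View pics/w1.png

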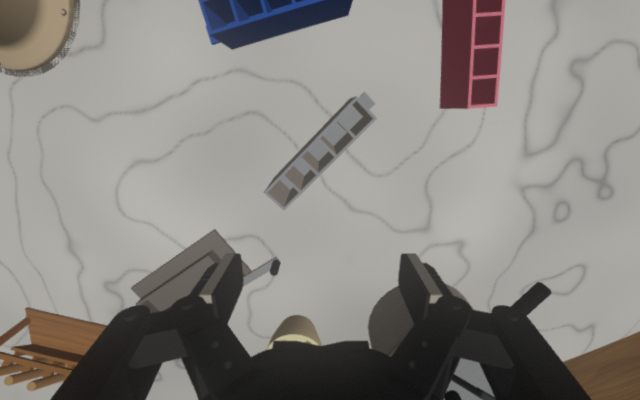

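```bash
python3 - <<'E'
import cv2
im=cv2.imread("pics/w1.png")[80:225,250:390];cv2.imwrite("pics/w1z.png",cv2.resize(im,None,fx=4,fy=4,interpolation=cv2.INTER_CUBIC))
E
```

```text
(no output)
```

View pics/w1z.png

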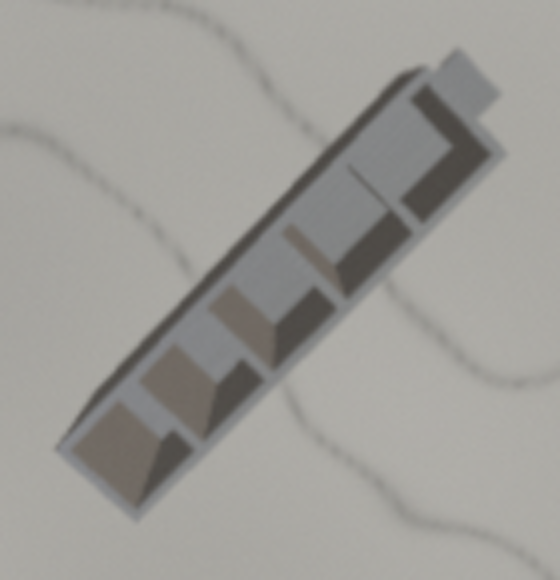

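```bash
cat >> h.py <<'E'
from scipy.optimize import least_squares
def fitrect(obs,P,x0):
    """obs: list of (info,px) ; P: Nx3 body pts (z world height); returns x,y,yaw"""
    def pts(v):
        c,s=np.cos(v[2]),np.sin(v[2]); return np.array([[v[0]+c*q[0]-s*q[1],v[1]+s*q[0]+c*q[1],q[2]] for q in P])
    def f(v):
        W=pts(v); return np.concatenate([proj(i,w)[0]-np.array(px) for (i,px),w in zip(obs,W)])
    r=least_squares(f,x0); return r.x,r.fun.reshape(-1,2)
E
python3 - <<'E'
from h import *
i=cams.camera_info("wrist")
z=lambda x,y:((x+.5)/4-.5+250,(y+.5)/4-.5+80)
px=[z(425,67),z(504,153),z(136,521),z(55,448)]
for q in px: print(atz(i,q,95).round(1))
P=[(-20,92,95),(20,92,95),(20,-92,95),(-20,-92,95)]
v,r=fitrect([(i,q) for q in px],P,[434,334,0.35]);print(v,r.round(2))
P2=P+[(-12,114,32),(12,114,32)]
v,r=fitrect([(i,q) for q in px+[z(459,46),z(501,94)]],P2,[434,334,0.35]);print(v,r.round(2))
y=v[2]; print(np.degrees(y)); 
g=down(y) ; plan([v[0],v[1],200],g); plan([v[0],v[1],200],down(y+np.pi))
print(ctrl.sense()['joints'])
E
```

```text
[384.6 409.1  95. ]
[420.8 421.9  95. ]
[482.3 250.   95. ]
[444.7 237.   95. ]
[4.33208185e+02 3.29381792e+02 3.39711612e-01] [[-0.05 -0.78]
 [ 0.78  0.17]
 [-0.27  0.42]
 [-0.53  0.47]]
[4.33406808e+02 3.28952466e+02 3.39185812e-01] [[-0.26 -0.47]
 [ 0.56  0.48]
 [-0.49  0.64]
 [-0.74  0.68]
 [ 0.4  -0.44]
 [ 0.55 -0.64]]
19.43391548458313
shift x3 [-0.0025, -0.0075, 0.0438] | turn x7 [-0.0001, 0.0001, 0.1417] tr
shift x3 [-0.0025, -0.0075, 0.0438] | turn x20 [-0.0, -0.0, -0.1504] tr
[ 4.16411847e-01  3.40124455e-01  1.20176929e+00  1.66614077e-04
  1.60037030e+00 -7.01765603e-01]
```

```bash
python3 - <<'E'
from h import *
plan([575,0,290],down(0.1)); 
E
```

```text
shift x10 [-0.032, 0.0339, 0.0011] | turn x9 [-0.0, 0.0001, 0.144] tr
```

```bash
python3 - <<'E'
from h import *
plan([565,-45,290],down(0.1)); plan([565,-45,290],down(0.1),order="rt")
E
```

```text
shift x12 [-0.0316, 0.0294, 0.0009] | turn x9 [-0.0, 0.0001, 0.144] tr
shift x12 [0.0085, 0.0424, 0.0009] | turn x9 [-0.0, 0.0001, 0.144] rt
```

Request:
play_rows(steps=[[[-0.038,0.035,0.001],[0,0,0]],[[-0.038,0.035,0.001],[0,0,0]],[[-0.038,0.035,0.001],[0,0,0]],[[-0.038,0.035,0.001],[0,0,0]],[[-0.038,0.035,0.001],[0,0,0]],[[-0.038,0.035,0.001],[0,0,0]],[[-0.038,0.035,0.001],[0,0,0]],[[-0.038,0.035,0.001],[0,0,0]],[[-0.038,0.035,0.001],[0,0,0]],[[-0.038,0.035,0.001],[0,0,0]],[[0,0,0],[0,0,0.162]],[[0,0,0],[0,0,0.162]],[[0,0,0],[0,0,0.162]],[[0,0,0],[0,0,0.162]],[[0,0,0],[0,0,0.162]],[[0,0,0],[0,0,0.162]],[[0,0,0],[0,0,0.162]],[[0,0,0],[0,0,0.162]],[[0,0,0],[0,0,0]],[[0,0,0],[0,0,0]]])

```text
time_s: 4.5
eef_pos: [562.8, -44.5, 291.2]
ee_rot: [-0.0, 0.999, 0.052, -0.0]
force: [-0.1, 0.7, -0.3]
grip_width: 1.003
```

```bash
python3 - <<'E'
from h import *
i=cams.camera_info("wrist");im=cams.capture("wrist");cv2.imwrite("pics/w2.png",im[:,:,::-1])
print(T()[0])
for t,z in [("dock_pocket",8),("dock_latch",40),("lever_hinge",46.5),("lever_knob",66)]:
    for d in cams.tip_of("wrist",t): print(t,round(d['p'],2),np.round(d['pixel'],1),atz(i,d['pixel'],z).round(1))
E
```

```text
[562.87811339 -44.63514989 291.19671722]
dock_pocket 0.58 [320.6 153.3] [562.5 -35.8   8. ]
dock_pocket 0.34 [315.2  81.9] [542.7  73.6   8. ]
dock_pocket 0.33 [297.4 339. ] [ 554.  -436.1    8. ]
dock_latch 0.77 [317.4  81.6] [546.7  71.7  40. ]
lever_hinge 0.65 [345.3  79.5] [585.8  78.   46.5]
lever_knob 0.2 [425.2 193.8] [727.8 -71.7  66. ]
```

View pics/w2.png

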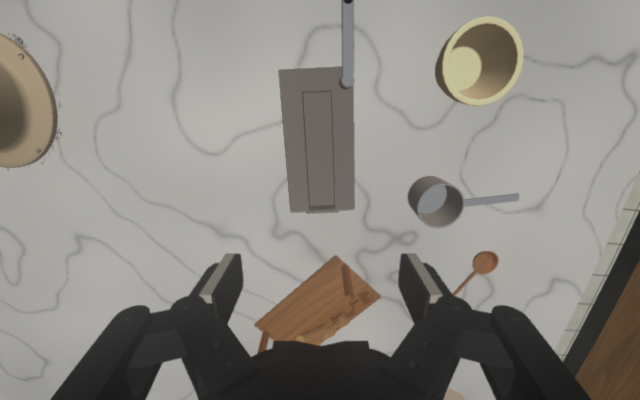

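```bash
python3 - <<'E'
import cv2
im=cv2.imread("pics/w2.png")[60:220,265:370];cv2.imwrite("pics/w2z.png",cv2.resize(im,None,fx=5,fy=3.75,interpolation=cv2.INTER_CUBIC))
import numpy as np
b=cv2.resize(cv2.imread("pics/w2.png")[60:220,265:370],None,fx=5,fy=3.75,interpolation=cv2.INTER_CUBIC).astype(float)
b=np.clip((b-60)*3,0,255).astype(np.uint8);cv2.imwrite("pics/w2z.png",b)
E
```

```text
(no output)
```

View pics/w2z.png

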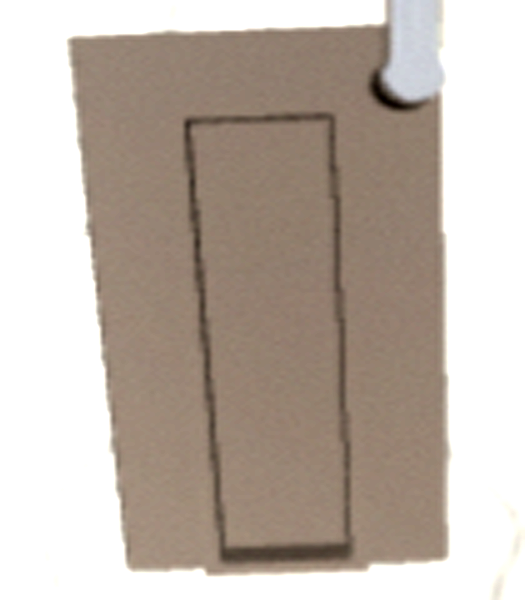

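```bash
python3 - <<'E'
from h import *
i=cams.camera_info("wrist")
z=lambda x,y:((x+.5)/5-.5+265,(y+.5)/3.75-.5+60)
rim=[z(186,118),z(332,115),z(352,558),z(220,560)]
pl=[z(68,38),z(447,560),z(130,570)]
for q in rim: print(atz(i,q,30).round(1))
for q in pl: print(atz(i,q,8).round(1))
hg=z(408,82)
print("hinge",atz(i,hg,50))
P=[(-22,94,30),(22,94,30),(22,-94,30),(-22,-94,30)]
v,r=fitrect([(i,q) for q in rim],P,[560,-25,0.1]);print(v,r.round(2))
P2=P+[(-57.5,117.5,8),(57.5,-117.5,8),(-57.5,-117.5,8)]
v2,r=fitrect([(i,q) for q in rim+pl],P2,[560,-25,0.1]);print(v2,r.round(2))
for u in(v,v2):
    c,s=np.cos(u[2]),np.sin(u[2]);print("hinge pred",u[0]+c*45-s*106,u[1]+s*45+c*106)
E
```

```text
[525.2  56.6  30. ]
[568.3  62.   30. ]
[ 596.  -123.4   30. ]
[ 551.5 -128.8   30. ]
[485.1  84.9   8. ]
[ 631.9 -129.     8. ]
[ 519.8 -145.3    8. ]
hinge [587.68966722  74.59842486  50.        ]
[ 5.60230295e+02 -3.34771718e+01  1.43651907e-01] [[-0.11  0.11]
 [ 0.22 -0.46]
 [-0.3  -0.04]
 [ 0.18  0.49]]
[ 5.59724013e+02 -2.90699225e+01  1.39926473e-01] [[ 0.02 -3.13]
 [ 0.45 -3.59]
 [-0.5  -2.45]
 [-0.1  -2.01]
 [ 0.62  4.04]
 [-0.    4.45]
 [-0.63  4.16]]
hinge pred 589.5920005815082 77.87313241589125
hinge pred 589.5003420008331 82.17022420397365
```

```bash
python3 - <<'E'
from h import *
plan([440,310,290],down(.339))
E
```

```text
shift x11 [-0.0105, -0.0443, 0.0001] | turn x2 [-0.0, 0.0, -0.1519] tr
```

Request:
play_rows(steps=[[[-0.0105,-0.0443,0],[0,0,0]],[[-0.0105,-0.0443,0],[0,0,0]],[[-0.0105,-0.0443,0],[0,0,0]],[[-0.0105,-0.0443,0],[0,0,0]],[[-0.0105,-0.0443,0],[0,0,0]],[[-0.0105,-0.0443,0],[0,0,0]],[[-0.0105,-0.0443,0],[0,0,0]],[[-0.0105,-0.0443,0],[0,0,0]],[[-0.0105,-0.0443,0],[0,0,0]],[[-0.0105,-0.0443,0],[0,0,0]],[[-0.0105,-0.0443,0],[0,0,0]],[[0,0,0],[0,0,-0.1519]],[[0,0,0],[0,0,-0.1519]],[[0,0,0],[0,0,0]],[[0,0,0],[0,0,0]],[[0,0,0],[0,0,0]]])

```text
time_s: 6.35
eef_pos: [440.7, 309.8, 291.3]
ee_rot: [-0.0, 0.986, 0.167, 0.0]
force: [0.1, -0.1, -0.5]
grip_width: 1.0
```

```bash
python3 - <<'E'
from h import *
i=cams.camera_info("wrist");im=cams.capture("wrist");cv2.imwrite("pics/w3.png",im[:,:,::-1])
print(T()[0])
b=cv2.resize(im[50:200,260:380,::-1],None,fx=4,fy=4,interpolation=cv2.INTER_CUBIC);cv2.imwrite("pics/w3z.png",b)
P=[(-20,92,95),(20,92,95),(20,-92,95),(-20,-92,95)]
E
```

```text
[440.69778869 309.79457203 291.25926953]
```

View pics/w3z.png

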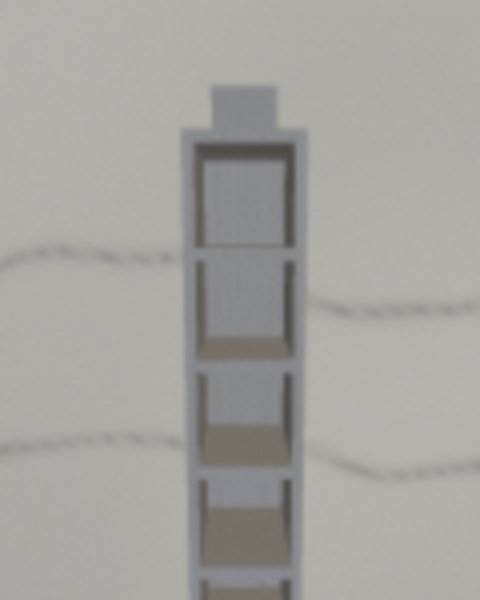

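```bash
python3 - <<'E'
import cv2
im=cv2.imread("pics/w3.png")
cv2.imwrite("pics/w3y.png",cv2.resize(im[160:240,260:380],None,fx=6,fy=6,interpolation=cv2.INTER_CUBIC))
E
```

```text
(no output)
```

View pics/w3y.png

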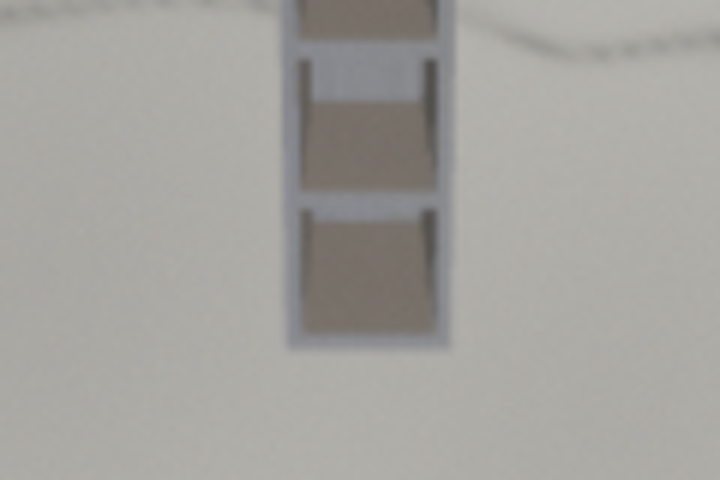

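```bash
python3 - <<'E'
from h import *
i=cams.camera_info("wrist")
z=lambda x,y:((x+.5)/4-.5+260,(y+.5)/4-.5+50)
w=lambda x,y:((x+.5)/6-.5+260,(y+.5)/6-.5+160)
px=[z(181,129),z(307,129),w(451,349),w(287,349)]
P=[(-20,92,95),(20,92,95),(20,-92,95),(-20,-92,95)]
v,r=fitrect([(i,q) for q in px],P,[434,334,0.35]);print(v,r.round(2))
plan([v[0],v[1],110],down(v[2])); plan([v[0],v[1],62],down(v[2]),p0=np.array([v[0],v[1],110]),R0=down(v[2]))
E
```

```text
[4.34582429e+02 3.29079430e+02 3.39346031e-01] [[-0.15  0.06]
 [ 0.17 -0.07]
 [ 0.01 -0.04]
 [-0.04  0.06]]
shift x6 [0.0001, -0.0045, 0.0403] | turn x1 [0.0001, 0.0, -0.0047] tr
shift x2 [0.0, 0.0, 0.032] | turn x0 [0.0, 0.0, 0.0] tr
```

Request:
play_rows(steps=[[[0,-0.0045,0.04],[0,0,-0.005]],[[0,-0.0045,0.04],[0,0,0]],[[0,-0.0045,0.04],[0,0,0]],[[0,-0.0045,0.04],[0,0,0]],[[0,-0.0045,0.04],[0,0,0]],[[0,-0.0045,0.04],[0,0,0]],[[0,0,0],[0,0,0]],[[0,0,0],[0,0,0]],[[0,0,0],[0,0,0]]])

```text
time_s: 7.3
eef_pos: [434.8, 329.4, 113.1]
ee_rot: [-0.0, 0.985, 0.17, 0.001]
force: [0.1, -0.3, -0.0]
grip_width: 0.999
```

```bash
python3 - <<'E'
from h import *
p,r=T();print(p);plan([434.58,329.08,62],down(.3393),step=20)
cv2.imwrite("pics/w4.png",cams.capture("wrist")[:,:,::-1])
E
```

```text
[434.83786028 329.35737638 113.11228674]
shift x3 [-0.0002, 0.0001, 0.0227] | turn x1 [-0.0003, -0.0039, 0.0023] tr
```

View pics/w4.png

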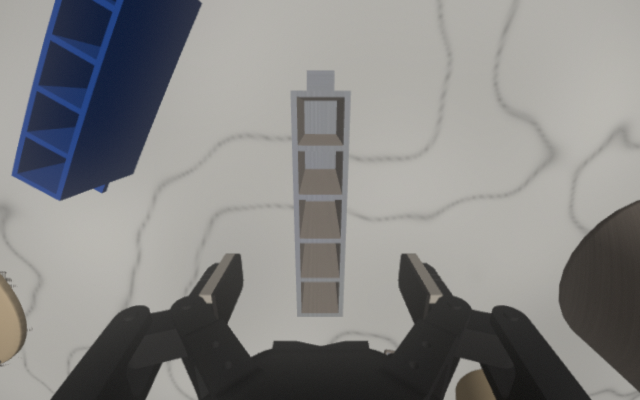

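```bash
python3 - <<'E'
from h import *
i=cams.camera_info("wrist")
P=[(-20,92,95),(20,92,95),(20,-92,95),(-20,-92,95)]
v,r=fitrect([(i,q) for q in [(291,91),(350,91),(344,317),(296.5,317)]],P,[434,334,0.35]);print(v,r.round(2))
E
```

```text
[4.34812322e+02 3.28686623e+02 3.40032030e-01] [[-0.69  0.16]
 [ 0.68  0.24]
 [-0.96 -0.38]
 [ 0.96 -0.3 ]]
```

Request:
play_rows(steps=[[[0,0,0.0227],[0,0,0]],[[0,0,0.0227],[0,0,0]],[[0,0,0.0227],[0,0,0]],[[0,0,0],[0,0,0]],[[0,0,0],[0,0,0]],[[0,0,0],[0,0,0]]])

```text
time_s: 7.95
eef_pos: [434.6, 329.4, 61.6]
ee_rot: [-0.0, 0.985, 0.17, 0.001]
force: [0.5, 0.0, 0.3]
grip_width: 1.003
```

Request:
play_rows(steps=[[[0,0,0],[0,0,0]],[[0,0,0],[0,0,0]],[[0,0,0],[0,0,0]],[[0,0,0],[0,0,0]],[[0,0,0],[0,0,0]],[[0,0,0],[0,0,0]],[[0,0,0],[0,0,0]],[[0,0,0],[0,0,0]],[[0,0,0],[0,0,0]],[[0,0,0],[0,0,0]]], grip=1, squeeze=60)

```text
time_s: 8.95
eef_pos: [436.8, 330.2, 65.7]
ee_rot: [-0.001, 0.985, 0.17, 0.005]
force: [-7.0, -4.6, 40.4]
grip_width: 0.002
```

The gripper shut completely with an upward force of 40 N, so something is wrong. I'll look before moving.

```bash
python3 - <<'E'
from h import *
for n in ["wrist","side","scene"]: cv2.imwrite(f"pics/{n}5.png",cams.capture(n)[:,:,::-1])
print(ctrl.sense())
E
```

```text
{'time_s': 9.1, 'joints': array([ 4.33633242e-01,  4.93712200e-01,  1.60221453e+00, -8.03957597e-04,
        1.03621381e+00,  9.20504842e-02]), 'dq': array([2.06001323e-03, 6.28143739e-04, 2.15434384e-05, 8.02172095e-04,
       5.12875277e-04, 1.19628477e-03]), 'tau': array([ 2.80934740e-01, -2.54227585e+01, -1.32089469e+01,  4.80854418e-01,
       -1.96187451e+00,  4.27942956e-03]), 'eef_pos': array([436.80574149, 330.19395433,  65.67731869]), 'ee_rot': array([-8.93000258e-04,  9.85404956e-01,  1.70160563e-01,  4.65384745e-03]), 'force': array([-6.04921888, -4.39300975, 39.63075309]), 'wrist_torque': array([-0.8903378 ,  1.07646468,  0.02199346]), 'grip_width': 0.002050072006347799}
```

View pics/wrist5.png

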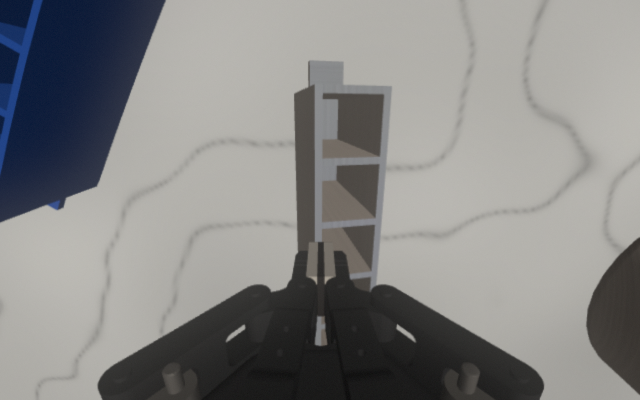

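View pics/side5.png

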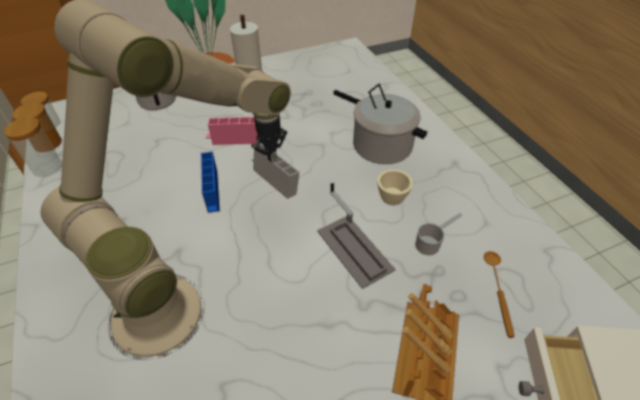

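The wrist view shows that the caddy has shifted to the right. Its left rim is now at column 318, under the closed fingers, so it was probably knocked just before the grasp. I'll go straight up with the fingers shut.

Request:
play_rows(steps=[[[0,0,-0.01],[0,0,0]],[[0,0,-0.02],[0,0,0]],[[0,0,-0.03],[0,0,0]],[[0,0,-0.04],[0,0,0]],[[0,0,-0.04],[0,0,0]],[[0,0,-0.04],[0,0,0]],[[0,0,-0.04],[0,0,0]],[[0,0,-0.04],[0,0,0]],[[0,0,-0.04],[0,0,0]],[[0,0,0],[0,0,0]],[[0,0,0],[0,0,0]]])

```text
time_s: 10.2
eef_pos: [433.8, 329.1, 285.0]
ee_rot: [-0.0, 0.985, 0.17, 0.0]
force: [0.5, -0.7, -0.4]
grip_width: -0.002
```

```bash
python3 - <<'E'
from h import *
cv2.imwrite("pics/w6.png",cams.capture("wrist")[:,:,::-1])
cv2.imwrite("pics/s6.png",cams.capture("scene")[100:260,240:480,::-1].repeat(3,0).repeat(3,1))
print(T()[0])
E
```

```text
[433.44397321 328.91978034 283.86439188]
```

View pics/w6.png

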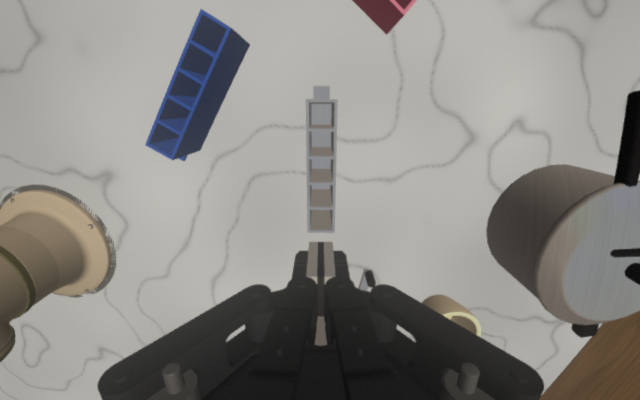

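View pics/s6.png

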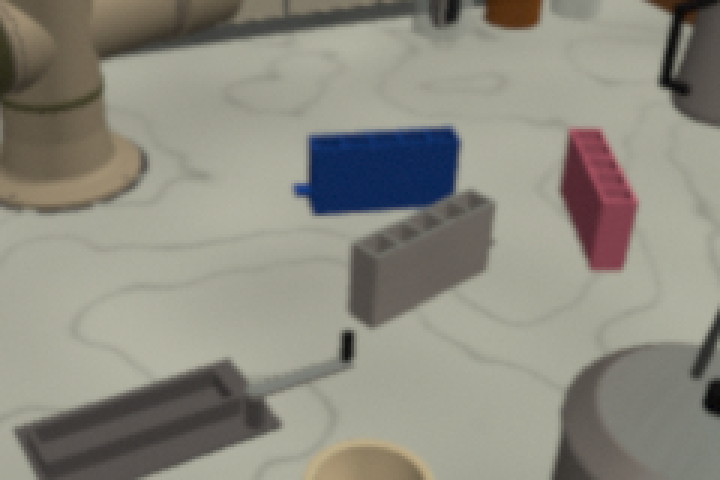

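```bash
python3 - <<'E'
import cv2,numpy as np
im=cv2.imread("pics/wrist5.png")[220:360,240:420]
cv2.imwrite("pics/w5z.png",cv2.resize(np.clip(im.astype(float)*1.5,0,255).astype(np.uint8),None,fx=4,fy=4,interpolation=cv2.INTER_CUBIC))
im=cv2.imread("pics/side5.png")[100:210,200:330]
cv2.imwrite("pics/s5z.png",cv2.resize(np.clip(im.astype(float)*1.5,0,255).astype(np.uint8),None,fx=5,fy=5,interpolation=cv2.INTER_CUBIC))
im=cv2.imread("pics/scene5.png")[90:220,320:450]
cv2.imwrite("pics/c5z.png",cv2.resize(np.clip(im.astype(float)*1.5,0,255).astype(np.uint8),None,fx=4,fy=4,interpolation=cv2.INTER_CUBIC))
E
```

View pics/w5z.png

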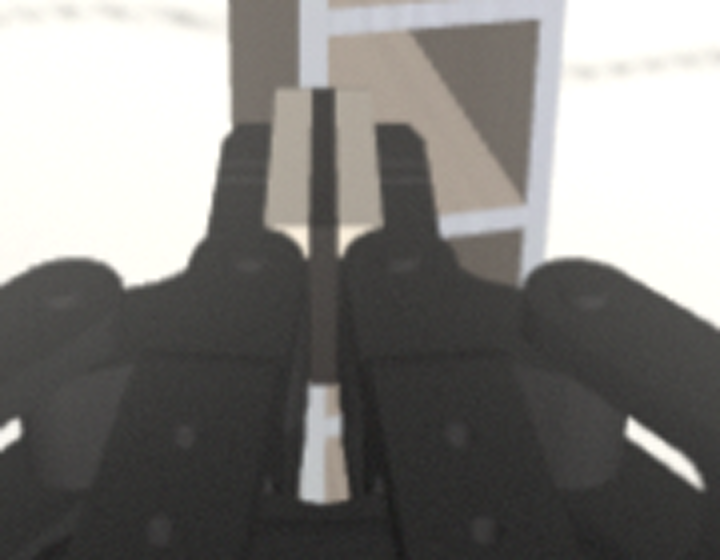

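View pics/s5z.png

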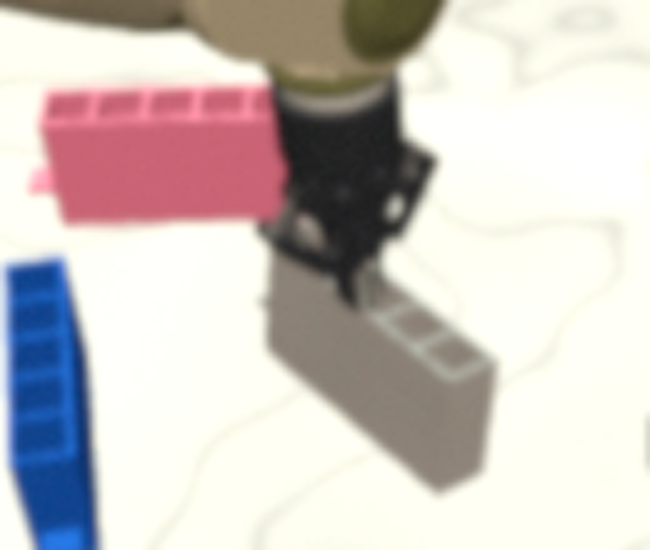

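View pics/c5z.png

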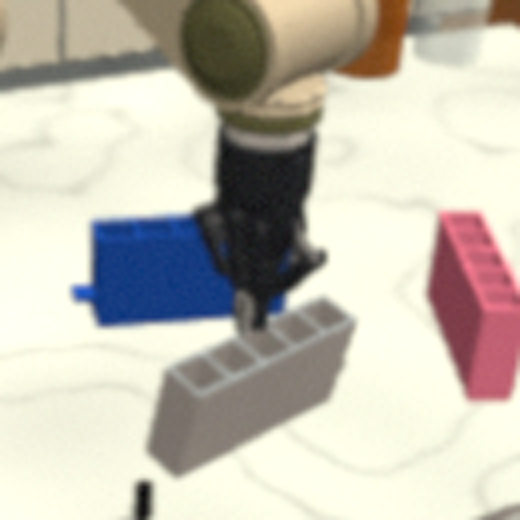

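```bash
python3 - <<'E'
from h import *
i=cams.camera_info("wrist")
im=cv2.imread("pics/w6.png")[80:240,260:390]
cv2.imwrite("pics/w6z.png",cv2.resize(im,None,fx=5,fy=3.75,interpolation=cv2.INTER_CUBIC))
P=[(-20,92,95),(20,92,95),(20,-92,95),(-20,-92,95)]
v,r=fitrect([(i,q) for q in [(306,100),(337,100),(335,233),(307,233)]],P,[434,334,0.35]);print(v,r.round(2))
E
```

```text
[4.34485807e+02 3.27769242e+02 3.38939344e-01] [[-0.46 -0.3 ]
 [ 0.44 -0.21]
 [-0.3   0.4 ]
 [ 0.32  0.31]]
```

View pics/w6z.png

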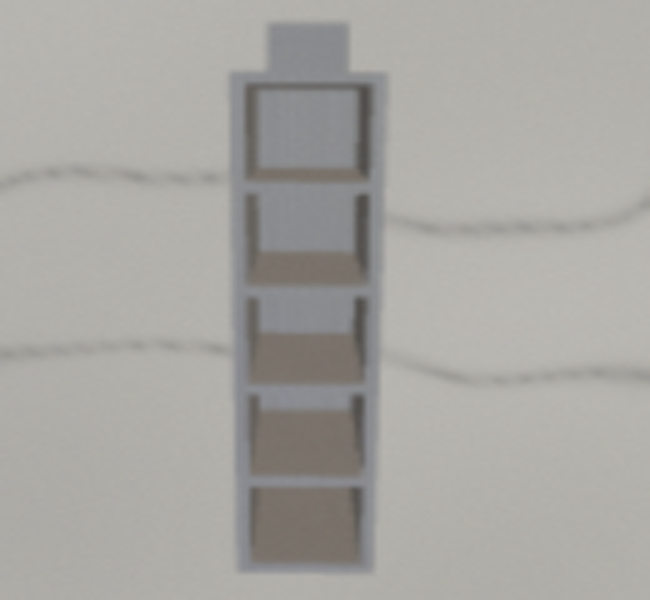

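```bash
python3 - <<'E'
from h import *
p,_=T();print(p)
for n in ["scene","side"]:
    i=cams.camera_info(n);c=proj(i,p)[0];c2=proj(i,p+[0,0,40])[0];print(n,c,c2)
    x0,y0=int(c[0])-50,int(c[1])-60
    im=cams.capture(n)[y0:y0+100,x0:x0+100,::-1]
    im=cv2.resize(np.clip(im.astype(float)*1.6,0,255).astype(np.uint8),None,fx=6,fy=6,interpolation=cv2.INTER_CUBIC)
    for q,col in((c,(0,0,255)),(c2,(0,255,0))):
        cv2.circle(im,(int((q[0]-x0+.5)*6),int((q[1]-y0+.5)*6)),4,col,-1)
    cv2.imwrite(f"pics/t_{n}.png",im)
E
```

```text
[433.44397321 328.91978034 283.86439188]
scene [385.6758861  118.62933598] [386.87061687 105.79707388]
side [265.63325638 111.82752222] [264.25204746  99.72102199]
```

View pics/t_scene.png

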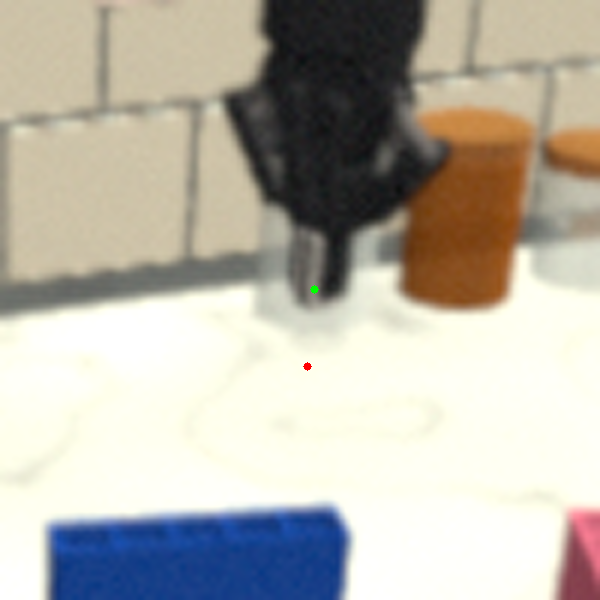

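View pics/t_side.png

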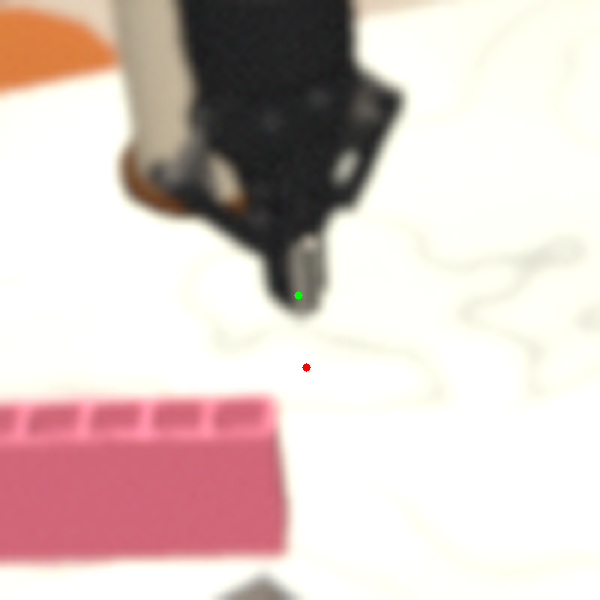

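The scene and side views both place the real fingertips about 30 mm above the reported TCP (red dot). So the reported TCP lies beyond the fingers, and the grasp had closed on top of the rim. I'll calibrate this with a gentle touch of the shut fingers on bare counter.

```bash
python3 - <<'E'
from h import *
plan([420,170,250]); plan([420,170,0],p0=np.array([420,170,250.]))
E
```

```text
shift x5 [-0.0176, 0.0387, 0.0091] | turn x0 [0.0, 0.0, 0.0] tr
shift x8 [0.0001, -0.0, 0.0417] | turn x0 [0.0, 0.0, 0.0] tr
```

Request:
play_rows(steps=[[[-0.0176,0.0387,0.009],[0,0,0]],[[-0.0176,0.0387,0.009],[0,0,0]],[[-0.0176,0.0387,0.009],[0,0,0]],[[-0.0176,0.0387,0.009],[0,0,0]],[[-0.0176,0.0387,0.009],[0,0,0]],[[0,0,0.04],[0,0,0]],[[0,0,0.04],[0,0,0]],[[0,0,0.04],[0,0,0]],[[0,0,0.04],[0,0,0]],[[0,0,0.04],[0,0,0]],[[0,0,0.04],[0,0,0]],[[0,0,0.04],[0,0,0]],[[0,0,0.04],[0,0,0]],[[0,0,0],[0,0,0]],[[0,0,0],[0,0,0]],[[0,0,0],[0,0,0]]])

```text
time_s: 12.0
eef_pos: [421.1, 170.4, 12.7]
ee_rot: [0.0, 0.985, 0.17, 0.001]
force: [1.1, -0.3, -0.2]
grip_width: 0.004
```

Request:
play_rows(steps=[[[0,0,0.01],[0,0,0]],[[0,0,0.01],[0,0,0]],[[0,0,0],[0,0,0]],[[0,0,0],[0,0,0]]])

```text
time_s: 12.4
eef_pos: [420.2, 170.2, -3.7]
ee_rot: [0.0, 0.985, 0.17, -0.0]
force: [0.3, -0.9, 0.3]
grip_width: -0.001
```

Reported z is -3.7 with no contact, which confirms the offset. I'll keep stepping down.

Request:
play_rows(steps=[[[0,0,0.01],[0,0,0]],[[0,0,0.01],[0,0,0]],[[0,0,0],[0,0,0]],[[0,0,0],[0,0,0]]])

```text
time_s: 12.8
eef_pos: [420.1, 170.2, -18.8]
ee_rot: [-0.0, 0.985, 0.17, -0.0]
force: [-0.5, -0.4, 0.1]
grip_width: 0.003
```

Request:
play_rows(steps=[[[0,0,0.005],[0,0,0]],[[0,0,0],[0,0,0]],[[0,0,0],[0,0,0]]])

```text
time_s: 13.1
eef_pos: [420.3, 170.2, -22.3]
ee_rot: [0.0, 0.985, 0.17, -0.0]
force: [-0.1, 0.5, -0.6]
grip_width: -0.001
```

Request:
play_rows(steps=[[[0,0,0.004],[0,0,0]],[[0,0,0],[0,0,0]],[[0,0,0],[0,0,0]]])

```text
time_s: 13.4
eef_pos: [420.2, 170.2, -25.4]
ee_rot: [0.0, 0.985, 0.17, -0.0]
force: [-0.7, 0.3, 0.6]
grip_width: 0.002
```

Request:
play_rows(steps=[[[0,0,0.004],[0,0,0]],[[0,0,0],[0,0,0]],[[0,0,0],[0,0,0]]])

```text
time_s: 13.7
eef_pos: [420.2, 170.2, -28.4]
ee_rot: [0.0, 0.985, 0.17, -0.0]
force: [0.5, 1.1, 0.2]
grip_width: 0.002
```

Request:
play_rows(steps=[[[0,0,0.002],[0,0,0]],[[0,0,0],[0,0,0]],[[0,0,0],[0,0,0]]])

```text
time_s: 14.0
eef_pos: [420.2, 170.2, -29.9]
ee_rot: [0.0, 0.985, 0.17, -0.0]
force: [-0.5, 0.7, -0.8]
grip_width: -0.0
```

Request:
play_rows(steps=[[[0,0,0.002],[0,0,0]],[[0,0,0],[0,0,0]],[[0,0,0],[0,0,0]]])

```text
time_s: 14.3
eef_pos: [420.2, 170.2, -31.4]
ee_rot: [-0.0, 0.985, 0.17, -0.0]
force: [0.1, 0.0, 0.0]
grip_width: -0.0
```

Request:
play_rows(steps=[[[0,0,0.002],[0,0,0]],[[0,0,0],[0,0,0]],[[0,0,0],[0,0,0]]])

```text
time_s: 14.6
eef_pos: [420.2, 170.2, -32.9]
ee_rot: [0.0, 0.985, 0.17, -0.0]
force: [0.1, 0.0, -0.2]
grip_width: 0.0
```

Request:
play_rows(steps=[[[0,0,0.002],[0,0,0]],[[0,0,0],[0,0,0]],[[0,0,0],[0,0,0]]])

```text
time_s: 14.9
eef_pos: [420.5, 170.3, -33.8]
ee_rot: [0.0, 0.985, 0.17, 0.0]
force: [-3.0, -0.0, 9.2]
grip_width: -0.003
```

```bash
python3 - <<'E'
from h import *
p,_=T();print(p)
for n in ["scene","side"]:
    i=cams.camera_info(n);c=proj(i,p)[0];c2=proj(i,p+[0,0,40])[0]
    x0,y0=int(c[0])-50,int(c[1])-70
    im=cams.capture(n)[y0:y0+100,x0:x0+100,::-1]
    im=cv2.resize(np.clip(im.astype(float)*1.2,0,255).astype(np.uint8),None,fx=6,fy=6,interpolation=cv2.INTER_CUBIC)
    for q,col in((c,(0,0,255)),(c2,(0,255,0))):
        cv2.circle(im,(int((q[0]-x0+.5)*6),int((q[1]-y0+.5)*6)),4,col,-1)
    cv2.imwrite(f"pics/u_{n}.png",im)
E
```

```text
[420.46885061 170.27445589 -33.76078616]
```

View pics/u_scene.png

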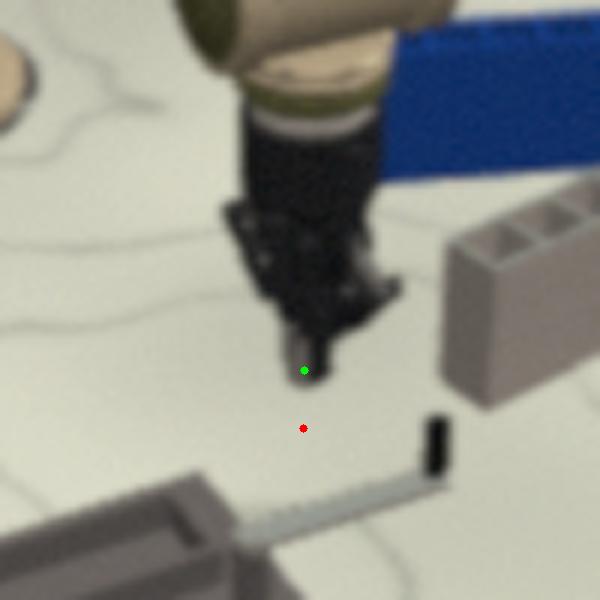

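View pics/u_side.png

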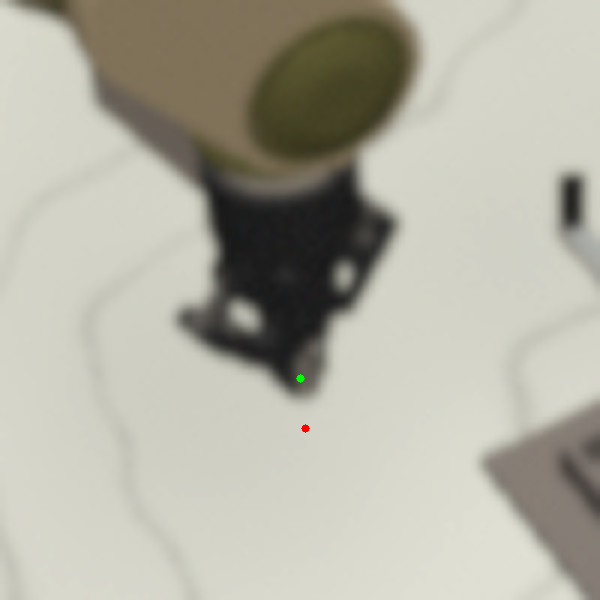

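Contact came at reported z ≈ -33.3, so the true fingertip is 33 mm short of the reported TCP. From here I'll use that correction.

```bash
cat >> h.py <<'E'
OFF=33.0
def rep(p,Rt): return np.array(p,float)+OFF*Rt.apply([0,0,1])   # real tip -> reported
def planr(p,Rt,**k): plan(rep(p,Rt),Rt,**k)
E
python3 - <<'E'
from h import *
p,r=T()
plan([420.4,170.3,160]);
plan([434.6,329,120],down(.3393),p0=np.array([420.4,170.3,160]),R0=r)
E
```

```text
shift x6 [0.0, 0.0, -0.0431] | turn x0 [0.0, 0.0, 0.0] tr
shift x5 [0.0177, -0.0386, 0.0107] | turn x1 [0.0002, -0.0005, 0.0032] tr
```

Request:
play_rows(steps=[[[0,0,-0.043],[0,0,0]],[[0,0,-0.043],[0,0,0]],[[0,0,-0.043],[0,0,0]],[[0,0,-0.043],[0,0,0]],[[0,0,-0.043],[0,0,0]],[[0,0,-0.043],[0,0,0]],[[0.0177,-0.0386,0.0107],[0,0,0.003]],[[0.0177,-0.0386,0.0107],[0,0,0]],[[0.0177,-0.0386,0.0107],[0,0,0]],[[0.0177,-0.0386,0.0107],[0,0,0]],[[0.0177,-0.0386,0.0107],[0,0,0]],[[0,0,0],[0,0,0]],[[0,0,0],[0,0,0]],[[0,0,0],[0,0,0]]], grip=0)

```text
time_s: 16.4
eef_pos: [434.7, 328.2, 119.3]
ee_rot: [0.0, 0.986, 0.169, 0.0]
force: [-0.6, -1.0, -0.0]
grip_width: 1.004
```

```bash
python3 - <<'E'
from h import *
i=cams.camera_info("wrist");im=cams.capture("wrist")
print(T()[0],ctrl.sense()['grip_width'])
cv2.imwrite("pics/w7.png",cv2.resize(im[75:325,260:380,::-1],None,fx=4.8,fy=2.4,interpolation=cv2.INTER_CUBIC))
E
```

```text
[434.79419378 328.06534154 119.37607819] 0.9990054517581105
```

View pics/w7.png

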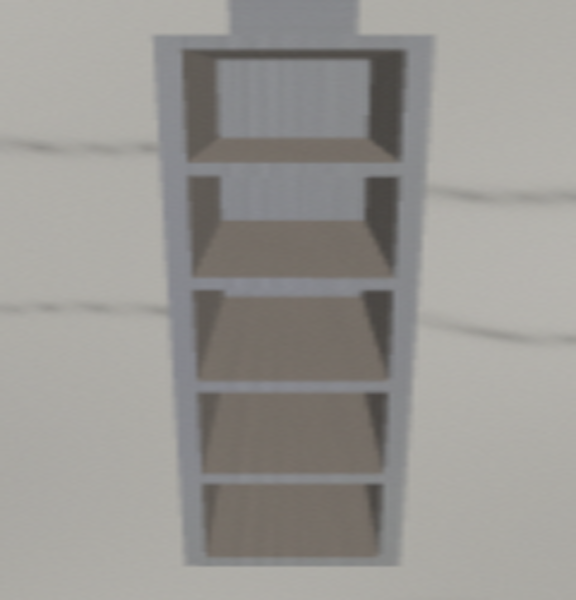

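```bash
python3 - <<'E'
from h import *
i=cams.camera_info("wrist")
z=lambda x,y:((x+.5)/4.8-.5+260,(y+.5)/2.4-.5+75)
P=[(-20,92,95),(20,92,95),(20,-92,95),(-20,-92,95)]
v,r=fitrect([(i,q) for q in [z(153,36),z(435,36),z(401,566),z(185,566)]],P,[434,334,0.35]);print(v,r.round(2))
planr([v[0],v[1],58],down(v[2]),step=25)
E
```

```text
[4.34683945e+02 3.28688725e+02 3.37769451e-01] [[ 0.1   0.03]
 [-0.1   0.06]
 [-0.21 -0.1 ]
 [ 0.22 -0.09]]
shift x4 [0.0, -0.0002, 0.0315] | turn x1 [0.0001, -0.0004, 0.0007] tr
```

Request:
play_rows(steps=[[[0,-0.0002,0.0315],[0,0,0]],[[0,-0.0002,0.0315],[0,0,0]],[[0,-0.0002,0.0315],[0,0,0]],[[0,-0.0002,0.0315],[0,0,0]],[[0,0,0],[0,0,0]],[[0,0,0],[0,0,0]],[[0,0,0],[0,0,0]]])

```text
time_s: 17.15
eef_pos: [435.3, 329.5, 26.1]
ee_rot: [-0.0, 0.986, 0.169, 0.001]
force: [-0.8, -0.7, 0.6]
grip_width: 1.001
```

Request:
play_rows(steps=[[[0,0,0],[0,0,0]],[[0,0,0],[0,0,0]],[[0,0,0],[0,0,0]],[[0,0,0],[0,0,0]],[[0,0,0],[0,0,0]],[[0,0,0],[0,0,0]],[[0,0,0],[0,0,0]],[[0,0,0],[0,0,0]]], grip=1, squeeze=50)

```text
time_s: 17.95
eef_pos: [434.6, 329.5, 25.0]
ee_rot: [-0.0, 0.986, 0.169, 0.0]
force: [-2.1, -0.4, 5.4]
grip_width: 0.457
```

```bash
python3 - <<'E'
from h import *
p,r=T();print(p,r.as_matrix()[:,0])
q=p+[0,0,125]; plan(q)
plan([560.1,-32.7,q[2]],down(.1437),p0=q)
plan([560.1,-32.7,q[2]],down(.1437),p0=q,order='rt')
E
```

```text
[434.55775123 329.50914654  25.02807897] [9.42964279e-01 3.32893510e-01 5.28314060e-04]
shift x4 [0.0, -0.0, -0.0417] | turn x0 [0.0, 0.0, 0.0] tr
shift x11 [-0.0003, 0.0465, -0.0] | turn x2 [-0.0001, -0.0003, 0.1246] tr
shift x11 [0.0088, 0.0456, 0.0] | turn x2 [-0.0001, -0.0003, 0.1246] rt
```

Request:
play_rows(steps=[[[0,0,-0.02],[0,0,0]],[[0,0,-0.037],[0,0,0]],[[0,0,-0.037],[0,0,0]],[[0,0,-0.037],[0,0,0]],[[0,0,-0.036],[0,0,0]],[[0,0,0],[0,0,0]],[[0,0,0],[0,0,0]]])

```text
time_s: 18.65
eef_pos: [433.9, 329.2, 148.6]
ee_rot: [0.0, 0.986, 0.169, -0.001]
force: [-0.8, 0.5, -4.3]
grip_width: 0.46
```

```bash
python3 - <<'E'
from h import *
cv2.imwrite("pics/w8.png",cams.capture("wrist")[:,:,::-1])
p,r=T();print(p); plan([560.1,-32.7,p[2]],down(.1437))
E
```

```text
[433.55280336 328.993634   147.88340262]
shift x11 [-0.0001, 0.0464, 0.0] | turn x2 [0.0004, 0.002, 0.1245] tr
```

View pics/w8.png

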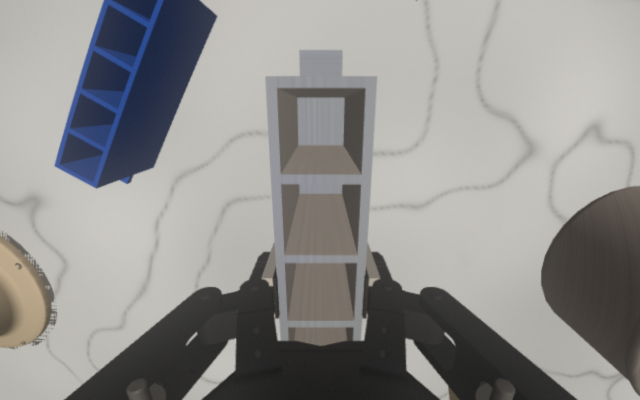

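The caddy is held squarely across its width, tab up at (321,62).

Request:
play_rows(steps=[[[0,0.0464,0],[0,0,0]],[[0,0.0464,0],[0,0,0]],[[0,0.0464,0],[0,0,0]],[[0,0.0464,0],[0,0,0]],[[0,0.0464,0],[0,0,0]],[[0,0.0464,0],[0,0,0]],[[0,0.0464,0],[0,0,0]],[[0,0.0464,0],[0,0,0]],[[0,0.0464,0],[0,0,0]],[[0,0.0464,0],[0,0,0]],[[0,0.0464,0],[0,0,0]],[[0,0,0],[0,0,0.1245]],[[0,0,0],[0,0,0.1245]],[[0,0,0],[0,0,0]],[[0,0,0],[0,0,0]],[[0,0,0],[0,0,0]]])

```text
time_s: 20.3
eef_pos: [561.5, -31.3, 149.1]
ee_rot: [-0.0, 0.997, 0.073, -0.001]
force: [-0.5, 0.6, -3.7]
grip_width: 0.462
```

```bash
python3 - <<'E'
from h import *
p,r=T();print(p,r.as_matrix()[:,0]); plan([560.1,-32.7,p[2]],down(.1437));plan([560.1,-32.7,75],down(.1437))
cv2.imwrite("pics/w9.png",cams.capture("wrist")[:,:,::-1])
E
```

```text
[561.5380683  -31.315488   149.14846741] [ 0.9893637   0.14545919 -0.00104203]
shift x1 [-0.0022, 0.0015, 0.0] | turn x1 [-0.0005, 0.0013, 0.0029] tr
shift x3 [-0.0007, 0.0005, 0.033] | turn x1 [-0.0005, 0.0013, 0.0029] tr
```

View pics/w9.png

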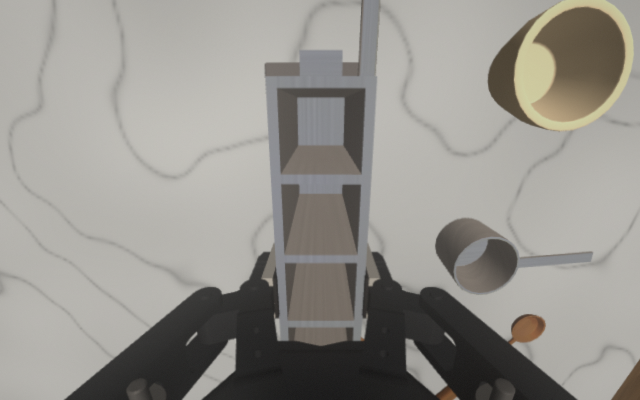

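Request:
play_rows(steps=[[[-0.0022,0.0018,0.03],[0,0,0.003]],[[0,0,0.03],[0,0,0]],[[0,0,0.03],[0,0,0]],[[0,0,0.02],[0,0,0]],[[0,0,0],[0,0,0]],[[0,0,0],[0,0,0]],[[0,0,0],[0,0,0]]])

```text
time_s: 21.05
eef_pos: [561.0, -33.3, 68.4]
ee_rot: [0.0, 0.997, 0.071, 0.001]
force: [0.3, -0.2, -3.9]
grip_width: 0.46
```

```bash
python3 - <<'E'
from h import *
p,r=T();print(p,r.as_matrix()[:,0],ctrl.sense()['force']); plan([560.1,-32.7,p[2]],down(.1437))
for n,x,y,w,h in[("scene",220,130,180,150),("side",290,130,150,170)]:
    cv2.imwrite(f"pics/{n}9.png",cv2.resize(cams.capture(n)[y:y+h,x:x+w,::-1],None,fx=3.5,fy=3.5,interpolation=cv2.INTER_CUBIC))
E
```

```text
[561.0106942  -33.25141278  68.41564614] [0.98995402 0.14137843 0.00178535] [ 0.26114514 -0.1639176  -3.93146694]
shift x1 [-0.0011, -0.0009, -0.0] | turn x1 [0.001, -0.0023, -0.0024] tr
```

View pics/scene9.png

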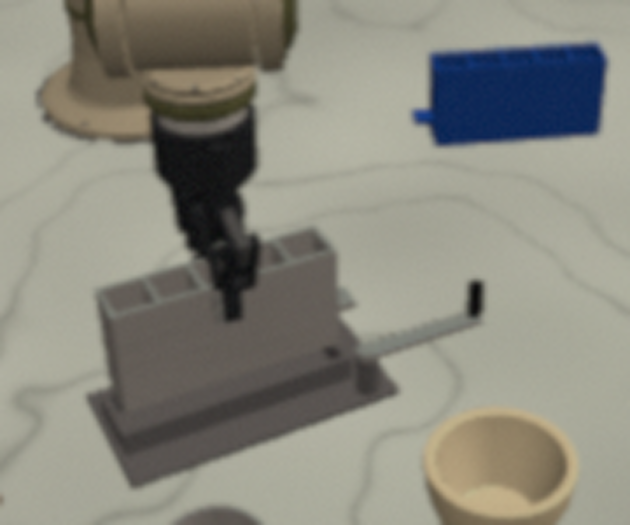

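View pics/side9.png

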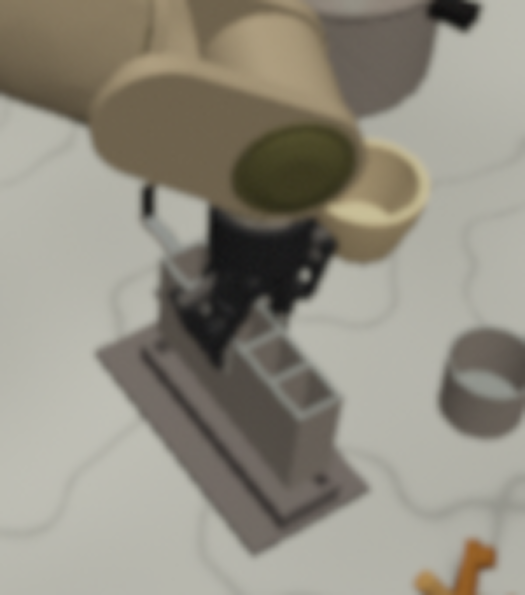

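Request:
play_rows(steps=[[[-0.0011,-0.0009,0.008],[0,0,-0.002]],[[0,0,0.01],[0,0,0]],[[0,0,0],[0,0,0]],[[0,0,0],[0,0,0]]])

```text
time_s: 21.55
eef_pos: [559.3, -32.6, 53.5]
ee_rot: [-0.0, 0.997, 0.071, -0.0]
force: [0.0, 0.6, -3.9]
grip_width: 0.461
```

Request:
play_rows(steps=[[[0,0,0.004],[0,0,0]],[[0,0,0.004],[0,0,0]],[[0,0,0],[0,0,0]],[[0,0,0],[0,0,0]]])

```text
time_s: 21.95
eef_pos: [559.5, -32.6, 47.8]
ee_rot: [-0.0, 0.997, 0.071, -0.0]
force: [-0.5, -0.5, -3.1]
grip_width: 0.46
```

Request:
play_rows(steps=[[[0,0,0.005],[0,0,0]],[[0,0,0.005],[0,0,0]],[[0,0,0],[0,0,0]],[[0,0,0],[0,0,0]]])

```text
time_s: 22.35
eef_pos: [559.4, -32.6, 40.2]
ee_rot: [-0.0, 0.997, 0.071, -0.0]
force: [0.8, 0.2, -4.1]
grip_width: 0.462
```

Request:
play_rows(steps=[[[0,0,0.004],[0,0,0]],[[0,0,0.003],[0,0,0]],[[0,0,0],[0,0,0]],[[0,0,0],[0,0,0]]])

```text
time_s: 22.75
eef_pos: [559.4, -32.6, 35.0]
ee_rot: [-0.0, 0.997, 0.071, -0.0]
force: [0.5, 0.3, -4.1]
grip_width: 0.463
```

Request:
play_rows(steps=[[[0,0,0.003],[0,0,0]],[[0,0,0.001],[0,0,0]],[[0,0,0],[0,0,0]],[[0,0,0],[0,0,0]]])

```text
time_s: 23.15
eef_pos: [559.8, -32.7, 33.0]
ee_rot: [0.0, 0.997, 0.071, 0.0]
force: [-2.9, 0.8, 5.9]
grip_width: 0.461
```

Contact came at exactly the expected height of 33.0. I'll release and rise.

Request:
play_rows(steps=[[[0,0,0],[0,0,0]],[[0,0,0],[0,0,0]],[[0,0,0],[0,0,0]],[[0,0,0],[0,0,0]],[[0,0,0],[0,0,0]],[[0,0,0],[0,0,0]],[[0,0,-0.03],[0,0,0]],[[0,0,-0.04],[0,0,0]],[[0,0,-0.04],[0,0,0]],[[0,0,-0.04],[0,0,0]],[[0,0,-0.04],[0,0,0]],[[0,0,-0.04],[0,0,0]],[[0,0,-0.04],[0,0,0]],[[0,0,0],[0,0,0]],[[0,0,0],[0,0,0]]], grip=0)

```text
time_s: 24.65
eef_pos: [559.4, -32.6, 234.4]
ee_rot: [0.0, 0.997, 0.071, 0.0]
force: [0.5, -0.2, -0.8]
grip_width: 0.997
```

```bash
python3 - <<'E'
from h import *
print(T()[0])
cv2.imwrite("pics/w10.png",cams.capture("wrist")[:,:,::-1])
for n,x,y,w,h in[("scene",220,130,180,150),("side",290,130,150,170)]:
    cv2.imwrite(f"pics/{n}10.png",cv2.resize(cams.capture(n)[y:y+h,x:x+w,::-1],None,fx=3.5,fy=3.5,interpolation=cv2.INTER_CUBIC))
E
```

```text
[559.42601311 -32.5714019  234.42161037]
```

View pics/w10.png

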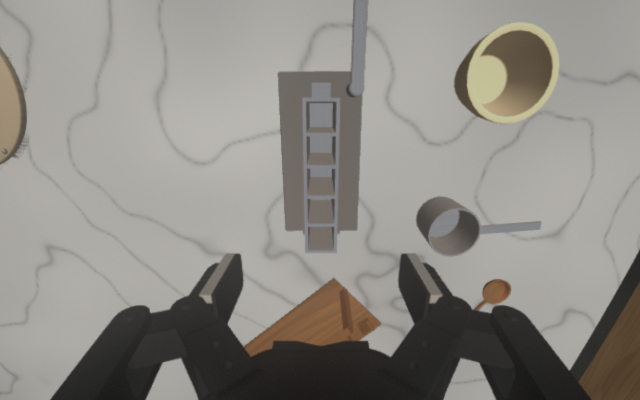

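View pics/scene10.png

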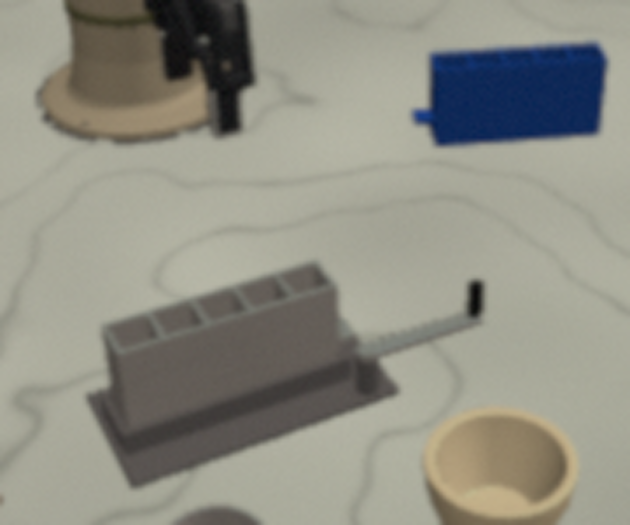

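Seated: the caddy is down in the dock with its tab (320,90) on the lever side. Next I'll measure the knob and mortar before shutting the lever.

```bash
python3 - <<'E'
from h import *
i=cams.camera_info("wrist")
print("mortar rim c",atz(i,(513,73),75),"edges",atz(i,(470,95),75),"cup",atz(i,(450,220),60))
S=cams.camera_info("scene");D=cams.camera_info("side")
# knob top: scene zoom (477,282)/3.5 ; base (475,318)
print(tri([ray(S,(220+477/3.5-.4,130+285/3.5)),ray(D,(230+307/3-.3,130+162/3))]))
h=np.array([589.6,77.9]);
print(proj(S,[575.3,176.9,82]),(220+477/3.5,130+282/3.5),proj(D,[575.3,176.9,82]),(230+307/3,130+160/3))
p,r=T()
plan([573,180,150],down(.929))
E
```

```text
mortar rim c [758.78682067 118.677154    75.        ] edges [716.15435568  87.58869198  75.        ] cup [745.88906073 -71.94268422  60.        ]
(array([576.07735004, 180.82365968,  76.71134882]), [np.float64(0.6301411797122373), np.float64(0.6301411797123436)])
[[354.45978512 210.25033617]] (356.2857142857143, 210.57142857142856) [[332.27752977 183.49847127]] (332.3333333333333, 183.33333333333334)
shift x7 [0.0084, -0.0397, 0.0159] | turn x7 [-0.0003, 0.0003, -0.143] tr
```

Request:
play_rows(steps=[[[0.0088,-0.0395,0.01],[0,0,0]],[[0.0088,-0.0395,0.01],[0,0,0]],[[0.0088,-0.0395,0.01],[0,0,0]],[[0.0088,-0.0395,0.01],[0,0,0]],[[0.0088,-0.0395,0.01],[0,0,0]],[[0.0088,-0.0395,0.01],[0,0,0]],[[0.0088,-0.0395,0.01],[0,0,0]],[[0,0,0],[0,0,-0.143]],[[0,0,0],[0,0,-0.143]],[[0,0,0],[0,0,-0.143]],[[0,0,0],[0,0,-0.143]],[[0,0,0],[0,0,-0.143]],[[0,0,0],[0,0,-0.143]],[[0,0,0],[0,0,-0.143]],[[0,0,0],[0,0,0]],[[0,0,0],[0,0,0]]])

```text
time_s: 26.4
eef_pos: [575.4, 179.2, 181.4]
ee_rot: [-0.0, 0.895, 0.447, -0.001]
force: [-0.1, -0.8, 0.7]
grip_width: 1.0
```

```bash
python3 - <<'E'
from h import *
print(T()[0]);i=cams.camera_info("wrist")
im=cams.capture("wrist")[:,:,::-1].copy()
for z in(50,82): print(proj(i,[575.5,179,z]))
cv2.imwrite("pics/w11.png",im)
E
```

```text
[575.41367761 179.21668019 181.37176054]
[[321.13621114 181.88681204]]
[[321.20838335 189.69867957]]
```

View pics/w11.png

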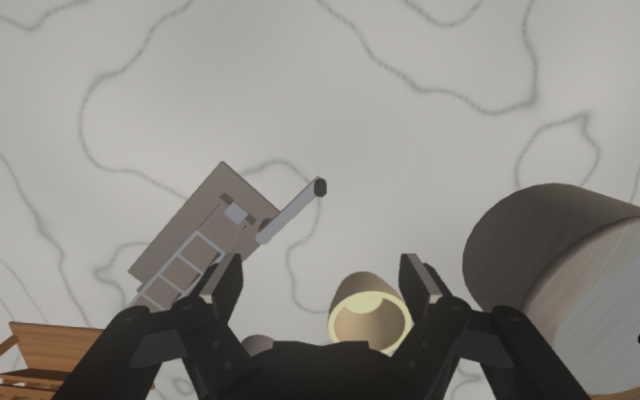

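```bash
python3 - <<'E'
from h import *
i=cams.camera_info("wrist")
for z in(0,80,130): print(atz(i,(465,260),z))
E
```

```text
[812.65025352 271.53823999   0.        ]
[745.1207399  261.61442058  80.        ]
[702.91479388 255.41203346 130.        ]
```

Request:
play_rows(steps=[[[0,0,0.035],[0,0,0]],[[0,0,0.035],[0,0,0]],[[0,0,0.035],[0,0,0]],[[0,0,0],[0,0,0]],[[0,0,0],[0,0,0]]], grip=0.5)

```text
time_s: 26.95
eef_pos: [575.9, 179.3, 103.9]
ee_rot: [0.0, 0.894, 0.448, 0.0]
force: [-0.3, -0.1, 0.8]
grip_width: 0.499
```

Request:
play_rows(steps=[[[0,0,0.035],[0,0,0]],[[0,0,0.035],[0,0,0]],[[0,0,0.035],[0,0,0]],[[0,0,0],[0,0,0]],[[0,0,0],[0,0,0]]])

```text
time_s: 27.45
eef_pos: [576.7, 179.4, 26.4]
ee_rot: [0.0, 0.894, 0.448, 0.001]
force: [-0.8, 0.3, 1.0]
grip_width: 0.502
```

Request:
play_rows(steps=[[[0,0,0],[0,0,0]],[[0,0,0],[0,0,0]],[[0,0,0],[0,0,0]],[[0,0,0],[0,0,0]],[[0,0,0],[0,0,0]]], grip=1, squeeze=20)

```text
time_s: 27.95
eef_pos: [576.6, 179.2, 26.2]
ee_rot: [0.001, 0.894, 0.448, 0.001]
force: [-1.1, -2.0, 7.5]
grip_width: 0.154
```

```bash
python3 - <<'E'
from h import *
p,r=T(); h=np.array([589.5,79.0]); a0=np.arctan2(p[1]-h[1],p[0]-h[0]); rad=np.hypot(*(p[:2]-h)); a1=np.pi+.1437
print(p,np.degrees([a0,a1]),rad)
A=np.linspace(a0,a1,15); W=np.array([[h[0]+rad*np.cos(a),h[1]+rad*np.sin(a),p[2]] for a in A])
print((np.diff(r.inv().apply(W),axis=0)/750).round(4).tolist()); print(W[-1])
E
```

```text
[576.58165694 179.20654748  26.18048938] [ 97.34589237 188.23340352] 101.03581417211227
[[-0.0112, -0.0103, -0.0], [-0.0123, -0.009, -0.0], [-0.0133, -0.0075, -0.0], [-0.014, -0.006, -0.0], [-0.0146, -0.0044, -0.0], [-0.015, -0.0027, -0.0], [-0.0152, -0.001, -0.0], [-0.0152, 0.0007, -0.0], [-0.0151, 0.0025, -0.0], [-0.0147, 0.0042, -0.0], [-0.0141, 0.0058, -0.0], [-0.0134, 0.0073, -0.0], [-0.0125, 0.0088, -0.0], [-0.0114, 0.0102, 0.0]]
[489.50557107  64.53107022  26.18048938]
```

Request:
play_rows(steps=[[[-0.0112,-0.0103,0],[0,0,0]],[[-0.0123,-0.009,0],[0,0,0]],[[-0.0133,-0.0075,0],[0,0,0]],[[-0.014,-0.006,0],[0,0,0]],[[-0.0146,-0.0044,0],[0,0,0]],[[-0.015,-0.0027,0],[0,0,0]],[[-0.0152,-0.001,0],[0,0,0]],[[0,0,0],[0,0,0]]])

```text
time_s: 28.75
eef_pos: [507.9, 140.0, 25.7]
ee_rot: [-0.0, 0.894, 0.448, 0.0]
force: [-3.6, 3.9, 7.3]
grip_width: 0.156
```

Request:
play_rows(steps=[[[-0.0152,0.0007,0],[0,0,0]],[[-0.0151,0.0025,0],[0,0,0]],[[-0.0147,0.0042,0],[0,0,0]],[[-0.0141,0.0058,0],[0,0,0]],[[-0.0134,0.0073,0],[0,0,0]],[[-0.0125,0.0088,0],[0,0,0]],[[-0.0114,0.0102,0],[0,0,0]],[[0,0,0],[0,0,0]],[[0,0,0],[0,0,0]],[[0,0,0],[0,0,0]]])

```text
time_s: 29.75
eef_pos: [489.0, 64.8, 25.2]
ee_rot: [-0.0, 0.894, 0.448, 0.001]
force: [0.7, 6.8, 7.5]
grip_width: 0.153
```

```bash
python3 - <<'E'
from h import *
print(T()[0],ctrl.sense()['force'])
for n,x,y,w,h in[("scene",220,130,180,150),("side",290,130,150,170)]:
    cv2.imwrite(f"pics/{n}12.png",cv2.resize(cams.capture(n)[y:y+h,x:x+w,::-1],None,fx=3.5,fy=3.5,interpolation=cv2.INTER_CUBIC))
E
```

```text
[489.04482162  64.81678845  25.22986437] [0.65602773 6.76346201 7.49978992]
```

View pics/scene12.png

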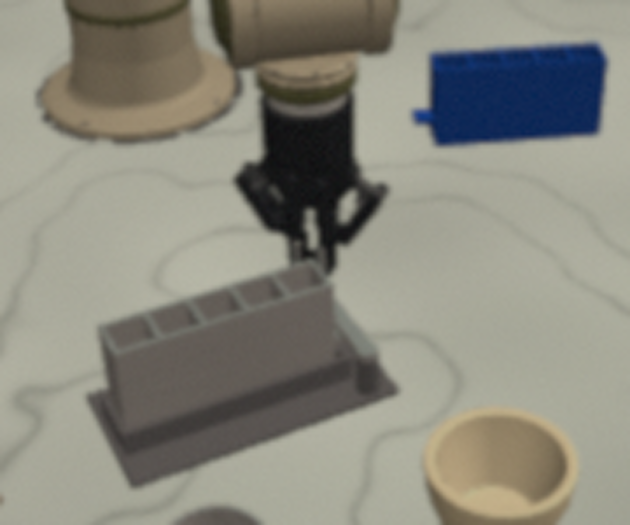

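Request:
play_rows(steps=[[[-0.002,0.002,0],[0,0,0]],[[0,0,0],[0,0,0]],[[0,0,0],[0,0,0]]])

```text
time_s: 30.15
eef_pos: [489.0, 64.6, 25.2]
ee_rot: [-0.002, 0.894, 0.448, 0.001]
force: [-0.9, 18.3, 8.3]
grip_width: 0.152
```

Request:
play_rows(steps=[[[0,0,0],[0,0,0]],[[0,0,0],[0,0,0]],[[0,0,0],[0,0,0]],[[0,0,0],[0,0,0]],[[0,0,-0.03],[0,0,0]],[[0,0,-0.04],[0,0,0]],[[0,0,-0.04],[0,0,0]],[[0,0,-0.04],[0,0,0]],[[0,0,-0.04],[0,0,0]],[[0,0,-0.04],[0,0,0]],[[0,0,-0.04],[0,0,0]],[[0,0,0],[0,0,0]],[[0,0,0],[0,0,0]]], grip=0.5)

```text
time_s: 31.45
eef_pos: [488.8, 62.2, 226.8]
ee_rot: [0.0, 0.894, 0.448, 0.0]
force: [0.9, -0.1, -0.9]
grip_width: 0.498
```

```bash
python3 - <<'E'
from h import *
print(T()[0])
i=cams.camera_info("wrist");cv2.imwrite("pics/w13.png",cams.capture("wrist")[:,:,::-1])
print(proj(i,[589.5,78,50]),proj(i,[490.6,63.6,82]))
E
```

```text
[488.82740744  62.24815716 226.83775879]
[[373.21335296 222.75845157]] [[322.8873143  179.24277738]]
```

View pics/w13.png

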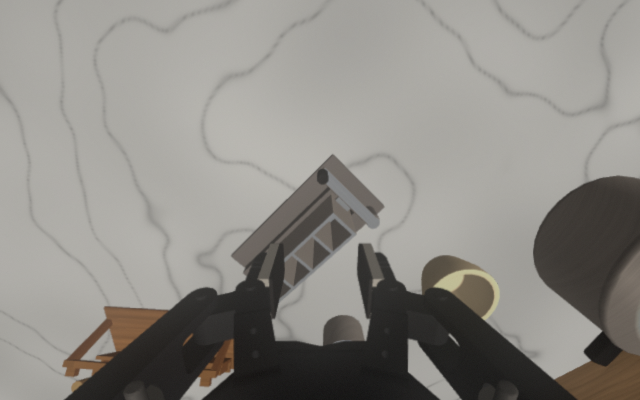

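The lever lies shut across the tab: its knob is at (323,176) as predicted for shut, and the stop held 18 N. Next is the rack geometry.

```bash
python3 - <<'E'
from h import *
S=cams.camera_info("scene");D=cams.camera_info("side")
zs=lambda x,y:(110+x/5-.4,200+y/5-.4); zd=lambda x,y:(380+x/5-.4,280+y/5-.4)
for n,a,b in [("barL/bot",zs(115,155),zd(150,505)),("barR/top",zs(488,260),zd(235,40)),
 ("A end",zs(243,62),zd(132,248)),("B end",zs(309,80),zd(146,160)),("C end",zs(375,97),zd(157,78)),
 ("A foot",zs(168,395),zd(335,450)),("B foot",zs(232,420),zd(343,362)),("C foot",zs(297,443),zd(348,278))]:
    p,r=tri([ray(S,a),ray(D,b)]);print(n,p.round(1),np.round(r,1))
E
```

```text
barL/bot [ 478.5 -427.9   97.1] [1.6 1.6]
barR/top [ 631.3 -245.4   96.5] [5.5 5.5]
A end [ 506.3 -345.3  158.4] [0.4 0.4]
B end [ 533.2 -312.2  157.8] [0.5 0.5]
C end [ 558.8 -279.7  157.7] [0.3 0.3]
A foot [ 593.2 -419.4   21.8] [2.1 2.1]
B foot [ 621.1 -386.1   21.2] [1.7 1.7]
C foot [ 647.6 -352.8   21.7] [0.9 0.9]
```

All lengths check out: tools 178 mm long, 40° lean, lanes 42.6 mm apart. I'll grip along each tool's axis, with the jaws opening perpendicular to the slope.

```bash
cat >> h.py <<'E'
YR=-0.70; TL=np.radians(40)
def rackR():
    xr=np.array([np.cos(YR),np.sin(YR),0]);Z=np.array([0,0,1.])
    n=np.cos(TL)*xr+np.sin(TL)*Z; z=np.sin(TL)*xr-np.cos(TL)*Z
    return R.from_matrix(np.c_[n,np.cross(z,n),z])
U=-rackR().as_matrix()[:,2]; N=rackR().as_matrix()[:,0]
ENDS=dict(A=[506.3,-345.3,158.4],B=[533.2,-312.2,157.8],C=[558.8,-279.7,157.7])
FEET=dict(A=[593.2,-419.4,21.8],B=[621.1,-386.1,21.2],C=[647.6,-352.8,21.7])
E
python3 - <<'E'
from h import *
print(U,N)
for k in ENDS:
    e,f=np.array(ENDS[k]),np.array(FEET[k]); print(k,((e-f)/np.linalg.norm(e-f)).round(3),np.linalg.norm(e-f))
g=rackR(); 
q=rep(np.array(ENDS['C'])+70*U,g); print("pre C rep",q)
plan([500,-200,270],down(YR)); plan(q,g,p0=np.array([500,-200,270.]),R0=down(YR)); plan(q,g,p0=np.array([500,-200,270.]),R0=down(YR),order='rt')
print(g.inv().as_matrix()@np.array([0,0,1]))
E
```

```text
[-0.49163108  0.41409515  0.76604444] [ 0.58590311 -0.49349938  0.64278761]
A [-0.488  0.416  0.767] 178.05049845479232
B [-0.493  0.414  0.765] 178.45778212227117
C [-0.499  0.41   0.764] 178.115271664167
pre C rep [ 540.60964999 -264.37847955  186.0436444 ]
shift x8 [-0.0339, 0.0277, -0.0073] | turn x14 [-0.0, 0.0002, 0.1481] tr
shift x4 [0.0242, 0.0077, 0.028] | turn x6 [0.0, 0.1481, 0.0] tr
shift x4 [0.0005, 0.0077, 0.037] | turn x6 [0.0, 0.1481, 0.0] rt
[ 6.42787610e-01 -8.32667268e-17 -7.66044443e-01]
```

Request:
play_rows(steps=[[[-0.034,0.0277,-0.0073],[0,0,0]],[[-0.034,0.0277,-0.0073],[0,0,0]],[[-0.034,0.0277,-0.0073],[0,0,0]],[[-0.034,0.0277,-0.0073],[0,0,0]],[[-0.034,0.0277,-0.0073],[0,0,0]],[[-0.034,0.0277,-0.0073],[0,0,0]],[[-0.034,0.0277,-0.0073],[0,0,0]],[[-0.034,0.0277,-0.0073],[0,0,0]],[[0,0,0],[0,0,0.173]],[[0,0,0],[0,0,0.173]],[[0,0,0],[0,0,0.173]],[[0,0,0],[0,0,0.173]],[[0,0,0],[0,0,0.173]],[[0,0,0],[0,0,0.173]],[[0,0,0],[0,0,0.173]],[[0,0,0],[0,0,0.173]],[[0,0,0],[0,0,0.173]],[[0,0,0],[0,0,0.173]],[[0,0,0],[0,0,0.173]],[[0,0,0],[0,0,0.173]]], grip=0)

```text
time_s: 33.5
eef_pos: [499.6, -200.4, 269.2]
ee_rot: [-0.0, 0.938, -0.346, -0.001]
force: [-0.2, 0.9, 0.2]
grip_width: 1.004
```

```bash
python3 - <<'E'
from h import *
print(T()[0]); g=rackR()
q=rep(np.array(ENDS['C'])+70*U,g); plan(q,g,order='rt')
cv2.imwrite("pics/w14.png",cams.capture("wrist")[:,:,::-1])
E
```

```text
[ 499.57974589 -200.36222999  269.24739407]
shift x4 [0.0007, 0.0075, 0.0368] | turn x6 [0.0006, 0.1487, -0.0014] rt
```

View pics/w14.png

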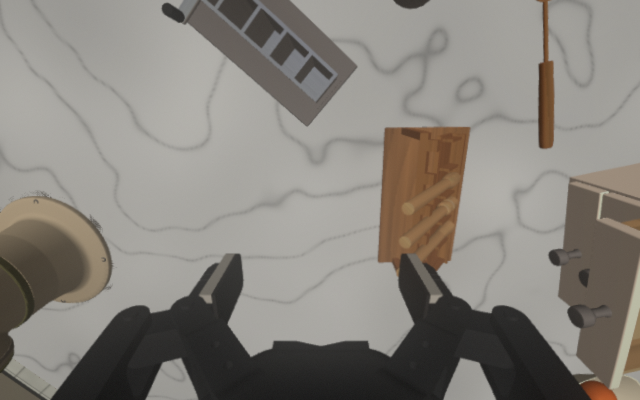

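```bash
python3 - <<'E'
from h import *
i=cams.camera_info("wrist")
for k in ENDS: print(k,proj(i,ENDS[k]).round(1),proj(i,FEET[k]).round(1))
im=cv2.imread("pics/w14.png")[120:290,370:490];cv2.imwrite("pics/w14z.png",cv2.resize(im,None,fx=3.5,fy=3.5,interpolation=cv2.INTER_CUBIC))
E
```

```text
A [[402.2 270.4]] [[447.  224.4]]
B [[404.5 238.4]] [[450.3 199.8]]
C [[406.4 204.9]] [[453.3 174.6]]
```

View pics/w14z.png

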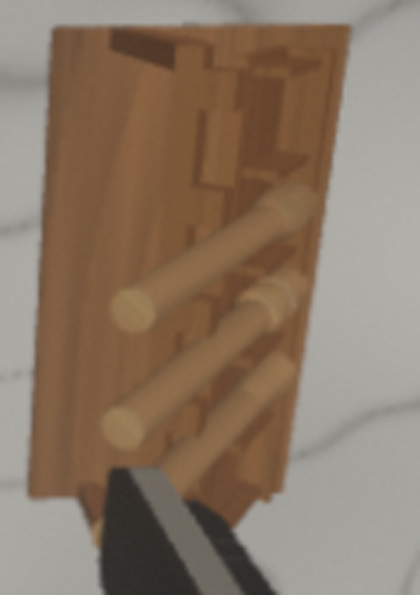

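Request:
play_rows(steps=[[[0,0,0],[0,0.149,0]],[[0,0,0],[0,0.149,0]],[[0,0,0],[0,0.149,0]],[[0,0,0],[0,0.149,0]],[[0,0,0],[0,0.149,0]],[[0,0,0],[0,0.149,0]],[[0,0,0],[0,0,0]],[[0,0,0],[0,0,0]]])

```text
time_s: 34.35
eef_pos: [499.9, -200.5, 270.5]
ee_rot: [0.118, 0.883, -0.322, 0.322]
force: [-0.6, -0.5, 0.4]
grip_width: 0.999
```

```bash
python3 - <<'E'
from h import *
p=np.array([420.46885061,170.27445589,-33.76078616])
for n,t in(("scene",(309,378)),("side",(302,392))):
    i=cams.camera_info(n);c=proj(i,p)[0];x0,y0=int(c[0])-50,int(c[1])-70
    print(n,atz(i,(x0+t[0]/6-.4,y0+t[1]/6-.4),0))
# wrist-cam estimate of C,B ends (z 157.7)
i=cams.camera_info("wrist")
p,r=T();print(p, rep(p,r)-p)
for n in ["scene","side"]:
    i=cams.camera_info(n);c=proj(i,p)[0];tip=proj(i,p-33*r.apply([0,0,1]))[0];tip2=proj(i,p+[0,0,33])[0]
    x0,y0=max(0,int(c[0])-50),max(0,int(c[1])-60)
    im=cams.capture(n)[y0:y0+100,x0:x0+100,::-1]
    im=cv2.resize(np.clip(im.astype(float)*1.3,0,255).astype(np.uint8),None,fx=6,fy=6,interpolation=cv2.INTER_CUBIC)
    for q,col in((c,(0,0,255)),(tip,(0,255,0)),(tip2,(255,0,0))):
        cv2.circle(im,(int((q[0]-x0+.5)*6),int((q[1]-y0+.5)*6)),4,col,-1)
    cv2.imwrite(f"pics/v_{n}.png",im)
E
```

```text
scene [420.34942278 173.35051839   0.        ]
side [ 4.19651729e+02  1.66032297e+02 -1.13686838e-13]
[ 499.86175416 -200.46088616  270.52744375] [ 16.22138969 -13.71125624 -25.25604816]
```

View pics/v_scene.png

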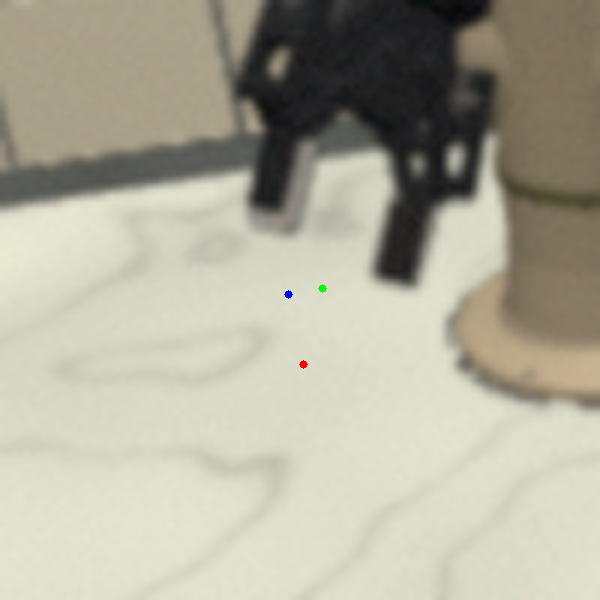

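View pics/v_side.png

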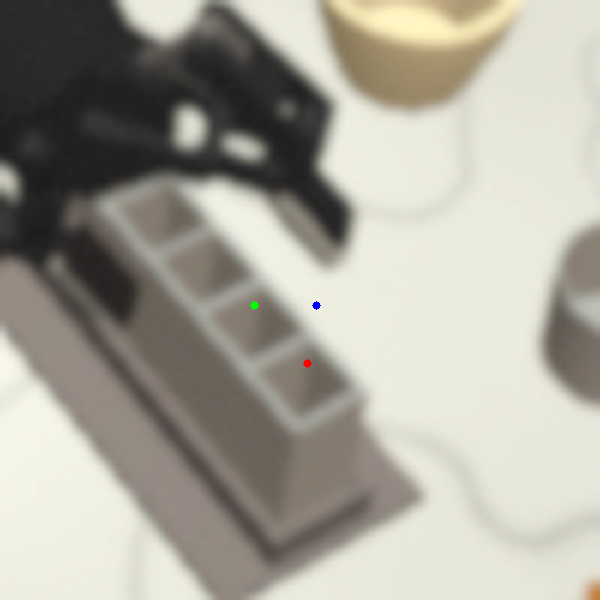

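The tip offset is along the tool axis (green dot). Going to the pre-grasp for tool C.

```bash
python3 - <<'E'
from h import *
g=rackR();yr=np.array([.644,.765,0])
E=np.array(ENDS['C'])-1.5*yr
q=rep(E+50*U,g);print(q);plan(q,g,order='rt')
q2=rep(E-36*U,g);print(q2);plan(q2,g,p0=q,R0=g)
E
```

```text
[ 549.47627162 -273.8078825   170.72275553]
shift x4 [-0.0, 0.008, 0.0437] | turn x1 [0.0015, -0.0037, -0.0008] rt
[ 591.75654461 -309.42006516  104.84293342]
shift x3 [-0.0, 0.0, 0.0382] | turn x0 [0.0, 0.0, 0.0] tr
```

Request:
play_rows(steps=[[[0,0.008,0.0437],[0.0015,-0.004,0]],[[0,0.008,0.0437],[0,0,0]],[[0,0.008,0.0437],[0,0,0]],[[0,0.008,0.0437],[0,0,0]],[[0,0,0],[0,0,0]],[[0,0,0],[0,0,0]]])

```text
time_s: 35.05
eef_pos: [549.3, -273.8, 170.3]
ee_rot: [0.117, 0.883, -0.323, 0.321]
force: [0.5, -0.4, -0.2]
grip_width: 1.006
```

```bash
python3 - <<'E'
from h import *
print(T()[0]);i=cams.camera_info("wrist")
cv2.imwrite("pics/w15.png",cams.capture("wrist")[:,:,::-1])
for k in ENDS: print(k,proj(i,ENDS[k]).round(1),proj(i,FEET[k]).round(1))
E
```

```text
[ 549.28623348 -273.80345588  170.31925298]
A [[322.2 308.5]] [[321.3 225.5]]
B [[321.  265.6]] [[320.9 197.3]]
C [[319.5 218.6]] [[320.5 168. ]]
```

View pics/w15.png

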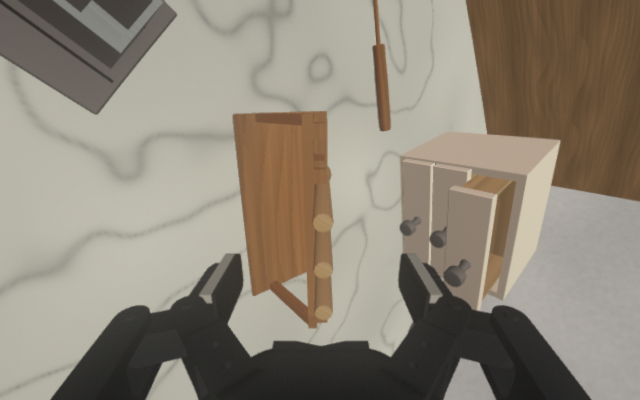

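```bash
python3 - <<'E'
from h import *
i=cams.camera_info("wrist");p,r=T()
for z in(-33,-40,-46,-68):
  print(z,proj(i,p+r.apply([[-42.5,-11,z],[-42.5,11,z],[42.5,-11,z],[42.5,11,z]])).round(0).tolist())
im=cv2.imread("pics/w15.png")[240:320,190:340];cv2.imwrite("pics/w15z.png",cv2.resize(im,None,fx=5,fy=5,interpolation=cv2.INTER_CUBIC))
E
```

```text
-33 [[245.0, 237.0], [248.0, 270.0], [393.0, 237.0], [389.0, 270.0]]
-40 [[242.0, 242.0], [245.0, 276.0], [396.0, 242.0], [392.0, 276.0]]
-46 [[238.0, 247.0], [242.0, 283.0], [399.0, 247.0], [395.0, 283.0]]
-68 [[225.0, 271.0], [230.0, 310.0], [411.0, 270.0], [406.0, 310.0]]
```

View pics/w15z.png

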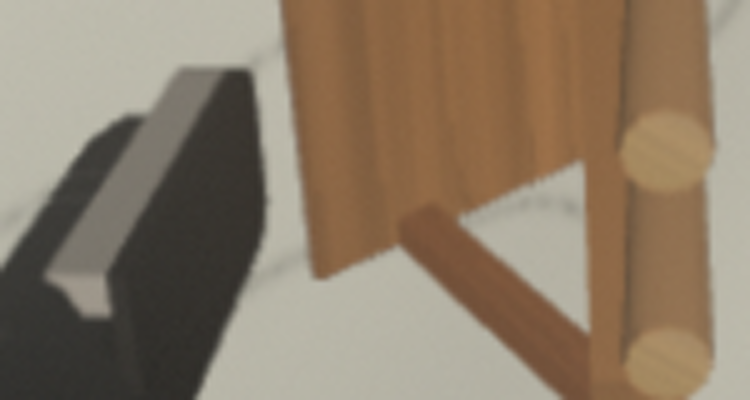

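Request:
play_rows(steps=[[[0.001,0,0.0382],[0,0,0]],[[0.001,0,0.0382],[0,0,0]],[[0,0,0.0382],[0,0,0]],[[0,0,0],[0,0,0]],[[0,0,0],[0,0,0]]])

```text
time_s: 35.6
eef_pos: [592.4, -309.2, 107.0]
ee_rot: [0.117, 0.882, -0.322, 0.322]
force: [-0.6, 0.9, 0.7]
grip_width: 1.0
```

Request:
play_rows(steps=[[[0,0,0],[0,0,0]],[[0,0,0],[0,0,0]],[[0,0,0],[0,0,0]],[[0,0,0],[0,0,0]],[[0,0,0],[0,0,0]],[[0,0,0],[0,0,0]],[[0,0,0],[0,0,0]],[[0,0,0],[0,0,0]]], grip=1, squeeze=40)

```text
time_s: 36.4
eef_pos: [592.4, -309.6, 106.3]
ee_rot: [0.117, 0.882, -0.323, 0.322]
force: [-3.0, 2.7, 6.8]
grip_width: 0.176
```

```bash
python3 - <<'E'
from h import *
print(T()[0],ctrl.sense()['force'])
cv2.imwrite("pics/w16.png",cams.capture("wrist")[:,:,::-1])
E
```

```text
[ 592.43491509 -309.63330211  106.296465  ] [-2.95372436  2.72001506  6.81989404]
```

View pics/w16.png

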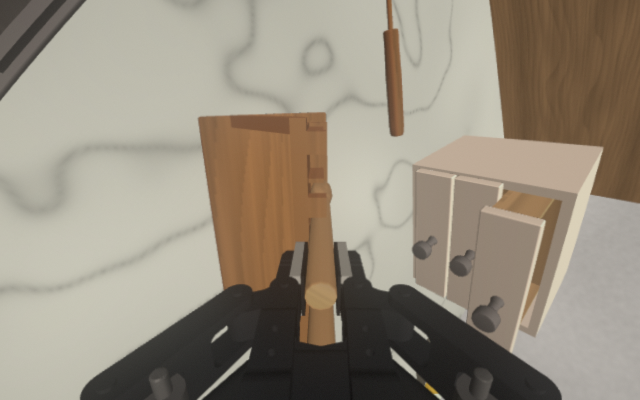

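Gripped at 15 mm width, with the handle end at (321,296). Next I'll lift square off the slope, then straight up.

Request:
play_rows(steps=[[[0.012,0,0],[0,0,0]],[[0.012,0,0],[0,0,0]],[[0.01,0,0],[0,0,0]],[[0,0,0],[0,0,0]],[[0.0257,0,-0.0307],[0,0,0]],[[0.0257,0,-0.0307],[0,0,0]],[[0.0257,0,-0.0307],[0,0,0]],[[0.0257,0,-0.0307],[0,0,0]],[[0.0257,0,-0.0307],[0,0,0]],[[0.0257,0,-0.0307],[0,0,0]],[[0,0,0],[0,0,0]],[[0,0,0],[0,0,0]]])

```text
time_s: 37.65
eef_pos: [606.6, -322.0, 301.7]
ee_rot: [0.117, 0.883, -0.323, 0.321]
force: [-1.0, 0.6, -2.3]
grip_width: 0.168
```

```bash
python3 - <<'E'
from h import *
p,r=T();print(p,ctrl.sense()['grip_width'])
c=np.array([559.9,-33.4]);dy=np.array([-.1432,.9897]);c=c+1.5*dy
for y in(72,0,-72): print(y,c+y*dy)
t=c+72*dy
up=down(.1437)
plan([t[0],t[1],255],up); plan([t[0],t[1],255],up,order='rt'); plan(p,down(YR)); plan([t[0],t[1],255],up,R0=down(YR))
for n in("side","scene"): cv2.imwrite(f"pics/{n}17.png",cams.capture(n)[:,:,::-1])
E
```

```text
[ 606.61105277 -322.01097752  301.70095822] 0.1680466485584498
72 [549.3748   39.34295]
0 [559.6852  -31.91545]
-72 [ 569.9956  -103.17385]
shift x11 [-0.0293, -0.029, -0.0172] | turn x9 [0.0416, -0.0928, -0.1145] tr
shift x11 [-0.0006, -0.0443, 0.0057] | turn x9 [0.0416, -0.0928, -0.1145] rt
shift x1 [0.0, 0.0, 0.0] | turn x6 [-0.0001, -0.1482, -0.0002] tr
shift x11 [-0.0335, -0.029, 0.0057] | turn x7 [0.0, 0.0, -0.1535] tr
```

View pics/side17.png

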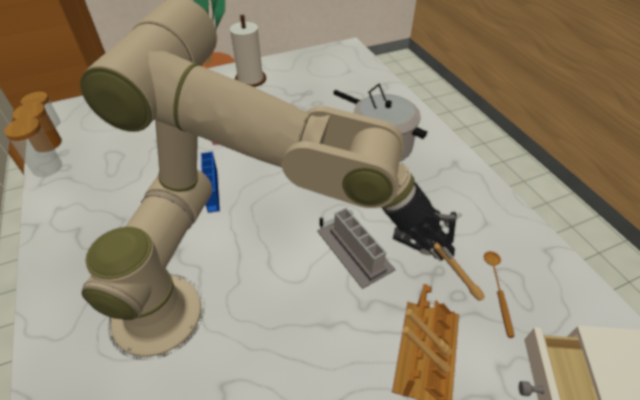

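Request:
play_rows(steps=[[[0,0,0],[0,-0.1482,0]],[[0,0,0],[0,-0.1482,0]],[[0,0,0],[0,-0.1482,0]],[[0,0,0],[0,-0.1482,0]],[[0,0,0],[0,-0.1482,0]],[[0,0,0],[0,-0.1482,0]],[[0,0,0],[0,0,-0.1535]],[[0,0,0],[0,0,-0.1535]],[[0,0,0],[0,0,-0.1535]],[[0,0,0],[0,0,-0.1535]],[[0,0,0],[0,0,-0.1535]],[[0,0,0],[0,0,-0.1535]],[[0,0,0],[0,0,-0.1535]],[[0,0,0],[0,0,0]]])

```text
time_s: 39.15
eef_pos: [606.8, -322.1, 300.7]
ee_rot: [-0.001, 0.997, 0.072, -0.0]
force: [-0.3, -0.2, -0.5]
grip_width: 0.171
```

```bash
python3 - <<'E'
from h import *
plan([549.4,39.3,255],down(.1437),order='rt')
E
```

```text
shift x11 [-0.0006, -0.0443, 0.0055] | turn x1 [-0.0022, 0.0008, 0.0007] rt
```

Request:
play_rows(steps=[[[-0.0006,-0.0443,0.0055],[-0.002,0,0]],[[-0.0006,-0.0443,0.0055],[0,0,0]],[[-0.0006,-0.0443,0.0055],[0,0,0]],[[-0.0006,-0.0443,0.0055],[0,0,0]],[[-0.0006,-0.0443,0.0055],[0,0,0]],[[-0.0006,-0.0443,0.0055],[0,0,0]],[[-0.0006,-0.0443,0.0055],[0,0,0]],[[-0.0006,-0.0443,0.0055],[0,0,0]],[[-0.0006,-0.0443,0.0055],[0,0,0]],[[-0.0006,-0.0443,0.0055],[0,0,0]],[[-0.0006,-0.0443,0.0055],[0,0,0]],[[0,0,0],[0,0,0]],[[0,0,0],[0,0,0]],[[0,0,0],[0,0,0]]])

```text
time_s: 40.55
eef_pos: [549.9, 38.1, 256.2]
ee_rot: [0.001, 0.998, 0.07, 0.0]
force: [0.6, 0.3, -1.0]
grip_width: 0.175
```

```bash
python3 - <<'E'
from h import *
p,r=T();print(p,r.as_matrix()[:,2]); plan([549.4,39.3,p[2]],down(.1437))
for n,x,y,w,h in[("scene",220,50,180,200),("side",260,50,180,220)]:
    cv2.imwrite(f"pics/{n}18.png",cv2.resize(cams.capture(n)[y:y+h,x:x+w,::-1],None,fx=2.7,fy=2.7,interpolation=cv2.INTER_CUBIC))
cv2.imwrite("pics/w18.png",cams.capture("wrist")[:,:,::-1])
E
```

```text
[549.90744375  38.06590145 256.15500286] [ 9.22895864e-04 -1.48852803e-03 -9.99998466e-01]
shift x1 [-0.0004, -0.0017, -0.0] | turn x1 [0.002, -0.0009, -0.0034] tr
```

View pics/scene18.png

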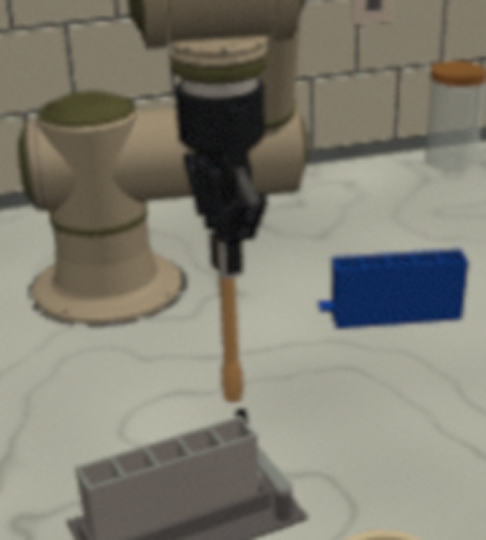

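View pics/side18.png

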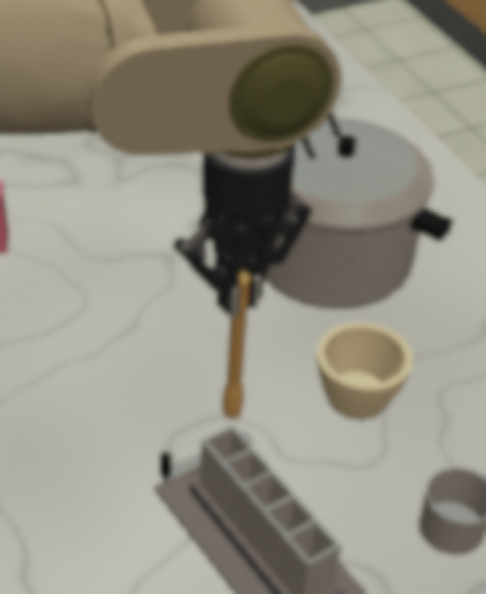

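View pics/w18.png

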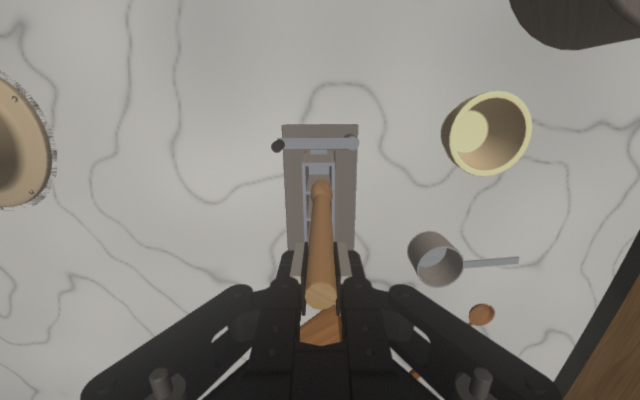

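```bash
python3 - <<'E'
from h import *
S=cams.camera_info("scene");D=cams.camera_info("side")
f=lambda x,y,a,b:(a+(x+.5)/2.7-.5,b+(y+.5)/2.7-.5)
print("foot",tri([ray(S,f(233,398,220,50)),ray(D,f(233,413,260,50))]))
print("handle @tip",tri([ray(S,f(227,275,220,50)),ray(D,f(241,310,260,50))]))
print("rim end corners", [tri([ray(S,f(*a,220,50)),ray(D,f(*b,260,50))])[0].round(1) for a,b in [((78,466),(297,559)),((94,489),(337,549)),((256,434),(237,432)),((240,420),(203,440))]])
c=np.array([559.9,-33.4,103]);
for a,b in[(-20,92),(20,92),(20,-92),(-20,-92)]:
    x=[np.cos(.1437),np.sin(.1437)];y=[-np.sin(.1437),np.cos(.1437)]; print((c[0]+a*x[0]+b*y[0],c[1]+a*x[1]+b*y[1]))
E
```

```text
foot (array([552.14351016,  39.99407498, 144.63241646]), [np.float64(0.5888620288707854), np.float64(0.5888620288708498)])
handle @tip (array([552.61353068,  38.89118475, 284.88631907]), [np.float64(0.5544169617576538), np.float64(0.554416961757579)])
rim end corners [array([ 547.2, -120.1,   98.6]), array([ 588.6, -116.5,   95.5]), array([564.3,  56.2,  99.5]), array([527.7,  54.4,  97.5])]
(np.float64(526.9311943755653), np.float64(54.787628699825234))
(np.float64(566.5189107693947), np.float64(60.51586671179045))
(np.float64(592.8688056244347), np.float64(-121.58762869982523))
(np.float64(553.2810892306053), np.float64(-127.31586671179045))
```

```bash
python3 - <<'E'
from h import *
im=cv2.imread("pics/w18.png")[110:270,265:375];cv2.imwrite("pics/w18z.png",cv2.resize(im,None,fx=5,fy=3.75,interpolation=cv2.INTER_CUBIC))
i=cams.camera_info("wrist");p,r=T()
c=np.array([559.9,-33.4]);x=np.array([np.cos(.1437),np.sin(.1437)]);y=np.array([-np.sin(.1437),np.cos(.1437)])
for a,b in[(-20,92),(20,92),(-20,55),(20,55)]:
    w=c+a*x+b*y; q=proj(i,[*w,103])[0]; print((a,b),q.round(1),((q-[265,110]+.5)*[5,3.75]).round(0))
q=proj(i,[p[0],p[1],144.5])[0];print("foot",q,((q-[265,110]+.5)*[5,3.75]).round(0))
E
```

```text
(-20, 92) [303.2 160.7] [194. 192.]
(20, 92) [336.4 160.6] [359. 192.]
(-20, 55) [303.9 190.1] [197. 302.]
(20, 55) [335.9 190. ] [357. 302.]
foot [320.17362999 185.78073965] [278. 286.]
```

View pics/w18z.png

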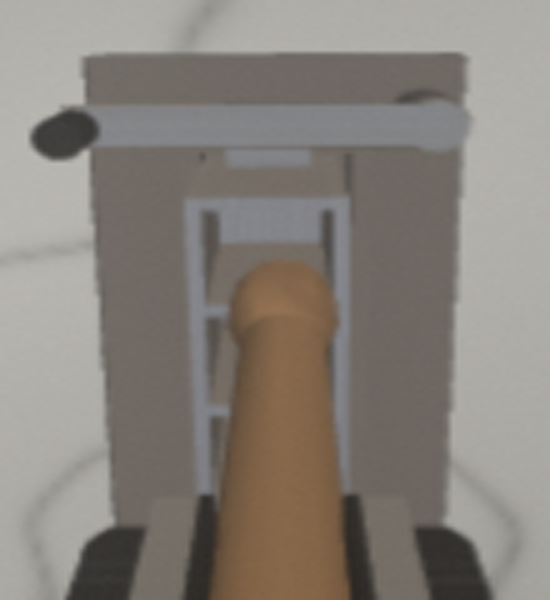

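```bash
python3 - <<'E'
from h import *
i=cams.camera_info("wrist");p,r=T()
z=lambda x,y:((x+.5)/5-.5+265,(y+.5)/3.75-.5+110)
L=lambda px,h:r.inv().apply(atz(i,px,h)-p)[:2].round(1)
print("rim left/right back",L(z(185,199),103),L(z(350,199),103)," divider54",L(z(215,311),103))
for d in(140,144,148): print("foot",L(z(285,304),d), "far edge",L(z(285,262),d))
E
```

```text
rim left/right back [-22.6 -17.6] [ 17.4 -17.6]  divider54 [-15.9  20.2]
foot [1.5 6.8] far edge [ 1.5 -6. ]
foot [1.5 5.6] far edge [ 1.4 -7.1]
foot [1.4 4.4] far edge [ 1.4 -8.1]
```

In the wrist frame the compartment centre is 4 mm off the foot in tool x and 1.5 mm in tool y. I'll correct that, then lower.

Request:
play_rows(steps=[[[-0.0055,-0.002,0],[0.002,0,-0.003]],[[0,0,0],[0,0,0]],[[0,0,0.02],[0,0,0]],[[0,0,0.015],[0,0,0]],[[0,0,0],[0,0,0]],[[0,0,0],[0,0,0]]])

```text
time_s: 41.3
eef_pos: [545.5, 39.8, 230.4]
ee_rot: [-0.0, 0.997, 0.073, 0.001]
force: [-0.6, -0.8, 0.1]
grip_width: 0.171
```

```bash
python3 - <<'E'
from h import *
p,r=T();print(p,r.as_matrix()[:,2])
im=cams.capture("wrist")[110:270,265:375,::-1];cv2.imwrite("pics/w19z.png",cv2.resize(im,None,fx=5,fy=3.75,interpolation=cv2.INTER_CUBIC))
E
```

```text
[545.5188766   39.76352116 230.36733664] [ 9.90593432e-04  2.68933950e-04 -9.99999473e-01]
```

View pics/w19z.png

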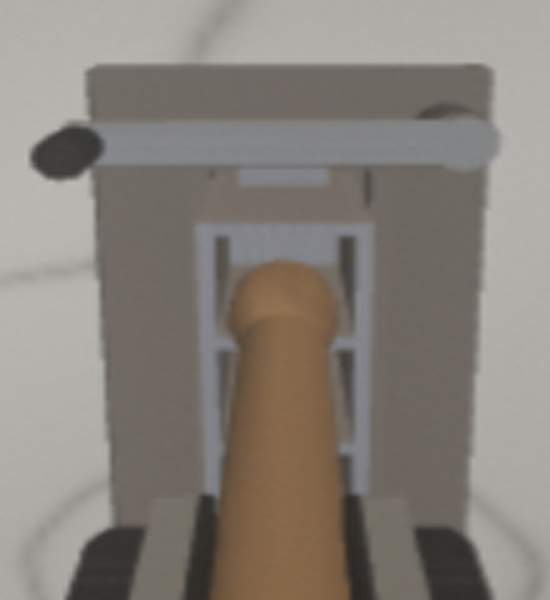

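Request:
play_rows(steps=[[[0,0,0.02],[0,0,0]],[[0,0,0.02],[0,0,0]],[[0,0,0.02],[0,0,0]],[[0,0,0],[0,0,0]],[[0,0,0],[0,0,0]]])

```text
time_s: 41.85
eef_pos: [545.9, 39.8, 186.0]
ee_rot: [0.0, 0.997, 0.073, 0.001]
force: [-0.0, -0.8, -1.0]
grip_width: 0.171
```

Request:
play_rows(steps=[[[0,0,0.02],[0,0,0]],[[0,0,0.02],[0,0,0]],[[0,0,0.012],[0,0,0]],[[0,0,0],[0,0,0]],[[0,0,0],[0,0,0]]])

```text
time_s: 42.35
eef_pos: [546.1, 39.8, 147.1]
ee_rot: [0.0, 0.997, 0.073, 0.001]
force: [-0.8, -0.2, 0.1]
grip_width: 0.171
```

Request:
play_rows(steps=[[[0,0,0.015],[0,0,0]],[[0,0,0.01],[0,0,0]],[[0,0,0.003],[0,0,0]],[[0,0,0],[0,0,0]],[[0,0,0],[0,0,0]]])

```text
time_s: 42.85
eef_pos: [545.7, 39.8, 125.4]
ee_rot: [-0.0, 0.997, 0.073, 0.001]
force: [0.6, 0.3, 0.4]
grip_width: 0.176
```

Request:
play_rows(steps=[[[0,0,0.004],[0,0,0]],[[0,0,0],[0,0,0]],[[0,0,0],[0,0,0]]])

```text
time_s: 43.15
eef_pos: [545.6, 39.9, 122.2]
ee_rot: [-0.0, 0.997, 0.073, 0.001]
force: [0.2, -0.2, -0.5]
grip_width: 0.176
```

Close to the floor. I'll take one more small step, then release slowly.

Request:
play_rows(steps=[[[0,0,0.003],[0,0,0]],[[0,0,0],[0,0,0]],[[0,0,0],[0,0,0]]])

```text
time_s: 43.45
eef_pos: [546.2, 39.8, 121.0]
ee_rot: [0.0, 0.997, 0.073, 0.002]
force: [-0.4, 0.0, 7.4]
grip_width: 0.17
```

Request:
play_rows(steps=[[[0,0,0],[0,0,0]],[[0,0,0],[0,0,0]],[[0,0,0],[0,0,0]],[[0,0,0],[0,0,0]],[[0,0,0],[0,0,0]],[[0,0,-0.02],[0,0,0]],[[0,0,-0.04],[0,0,0]],[[0,0,-0.04],[0,0,0]],[[0,0,-0.04],[0,0,0]],[[0,0,-0.04],[0,0,0]],[[0,0,-0.02],[0,0,0]],[[0,0,0],[0,0,0]],[[0,0,0],[0,0,0]]], grip=0)

```text
time_s: 44.75
eef_pos: [545.2, 39.9, 269.0]
ee_rot: [-0.0, 0.997, 0.073, -0.0]
force: [0.6, -0.3, -0.5]
grip_width: 1.002
```

```bash
python3 - <<'E'
from h import *
p,r=T();print(p)
for n,x,y,w,h in[("scene",220,100,180,150),("side",260,100,180,170)]:
    cv2.imwrite(f"pics/{n}20.png",cv2.resize(cams.capture(n)[y:y+h,x:x+w,::-1],None,fx=3,fy=3,interpolation=cv2.INTER_CUBIC))
E
```

```text
[545.19597456  39.8586363  268.99854755]
```

View pics/scene20.png

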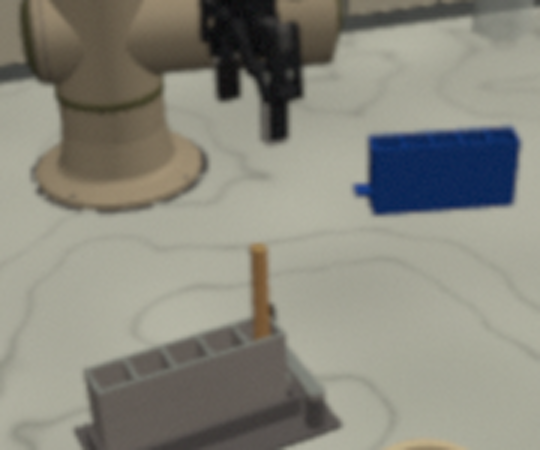

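Tool C stands in the compartment nearest the lever. Next is tool B.

```bash
cat > pre.py <<'E'
from h import *
import sys
k=sys.argv[1]
g=rackR();yr=np.array([.644,.765,0]);E=np.array(ENDS[k])-1.5*yr+2*N*.7
q=rep(E+50*U,g);q1=q-np.array([40*np.cos(YR),40*np.sin(YR),0])*1.0+[0,0,90]
print("stage",q1,"pre",q)
plan(q1,down(YR));plan(q1,g,R0=down(YR),p0=q1);plan(q,g,p0=q1,R0=g);plan(rep(E-36*U,g),g,p0=q,R0=g)
E
python3 pre.py B
```

```text
stage [ 494.10284848 -281.23007414  261.72265819] pre [ 524.69653597 -306.99878163  171.72265819]
shift x10 [-0.0129, 0.0414, 0.0009] | turn x7 [-0.0, 0.0003, 0.1538] tr
shift x1 [0.0, 0.0, 0.0] | turn x6 [0.0, 0.1481, 0.0] tr
shift x3 [-0.0121, -0.0, 0.0421] | turn x0 [0.0, 0.0, 0.0] tr
shift x3 [-0.0, 0.0, 0.0382] | turn x0 [0.0, 0.0, 0.0] tr
```

Request:
play_rows(steps=[[[-0.0129,0.0414,0.0009],[0,0,0]],[[-0.0129,0.0414,0.0009],[0,0,0]],[[-0.0129,0.0414,0.0009],[0,0,0]],[[-0.0129,0.0414,0.0009],[0,0,0]],[[-0.0129,0.0414,0.0009],[0,0,0]],[[-0.0129,0.0414,0.0009],[0,0,0]],[[-0.0129,0.0414,0.0009],[0,0,0]],[[-0.0129,0.0414,0.0009],[0,0,0]],[[-0.0129,0.0414,0.0009],[0,0,0]],[[-0.0129,0.0414,0.0009],[0,0,0]],[[0,0,0],[0,0,0.1538]],[[0,0,0],[0,0,0.1538]],[[0,0,0],[0,0,0.1538]],[[0,0,0],[0,0,0.1538]],[[0,0,0],[0,0,0.1538]],[[0,0,0],[0,0,0.1538]],[[0,0,0],[0,0,0.1538]]])

```text
time_s: 46.55
eef_pos: [494.6, -281.2, 261.8]
ee_rot: [-0.001, 0.939, -0.345, -0.001]
force: [-0.5, 0.5, 0.7]
grip_width: 0.998
```

Request:
play_rows(steps=[[[0,0,0],[0,0.1481,0]],[[0,0,0],[0,0.1481,0]],[[0,0,0],[0,0.1481,0]],[[0,0,0],[0,0.1481,0]],[[0,0,0],[0,0.1481,0]],[[0,0,0],[0,0.1481,0]],[[-0.0121,0,0.0421],[0,0,0]],[[-0.0121,0,0.0421],[0,0,0]],[[-0.0121,0,0.0421],[0,0,0]],[[0,0,0],[0,0,0]],[[0,0,0],[0,0,0]]])

```text
time_s: 47.65
eef_pos: [525.2, -306.9, 172.7]
ee_rot: [0.117, 0.883, -0.322, 0.321]
force: [-0.7, -0.6, 0.3]
grip_width: 1.006
```

```bash
python3 - <<'E'
from h import *
i=cams.camera_info("wrist");cv2.imwrite("pics/w21.png",cams.capture("wrist")[:,:,::-1])
for k in "AB": print(k,proj(i,ENDS[k]).round(1))
g=rackR();yr=np.array([.644,.765,0]);E=np.array(ENDS['B'])-1.5*yr+1.4*N
print(T()[0]);plan(rep(E-36*U,g),g)
E
```

```text
A [[317.6 267.7]]
B [[316.1 218.9]]
[ 525.5224661  -307.12799478  173.95063662]
shift x3 [-0.0009, 0.0002, 0.0388] | turn x1 [-0.0011, -0.0016, -0.0005] tr
```

View pics/w21.png

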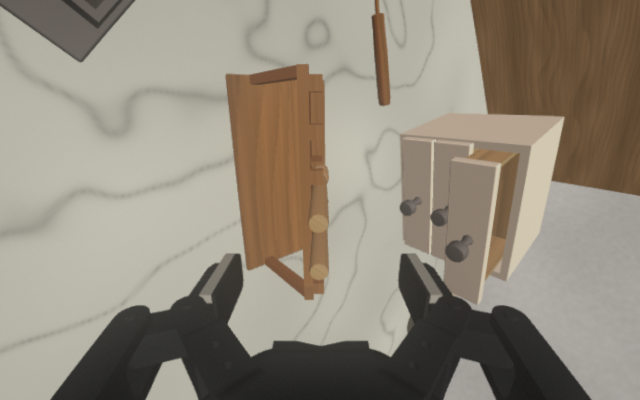

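Request:
play_rows(steps=[[[-0.0009,0.0002,0.0388],[0,0,0]],[[-0.0009,0.0002,0.0388],[0,0,0]],[[-0.0009,0.0002,0.0388],[0,0,0]],[[0,0,0],[0,0,0]],[[0,0,0],[0,0,0]]])

```text
time_s: 48.2
eef_pos: [567.0, -342.6, 106.4]
ee_rot: [0.117, 0.882, -0.322, 0.322]
force: [-0.7, 0.5, 0.6]
grip_width: 1.003
```

Request:
play_rows(steps=[[[0,0,0],[0,0,0]],[[0,0,0],[0,0,0]],[[0,0,0],[0,0,0]],[[0,0,0],[0,0,0]],[[0,0,0],[0,0,0]],[[0,0,0],[0,0,0]],[[0,0,0],[0,0,0]],[[0,0,0],[0,0,0]]], grip=1, squeeze=40)

```text
time_s: 49.0
eef_pos: [567.1, -342.6, 105.3]
ee_rot: [0.117, 0.883, -0.322, 0.322]
force: [-4.5, 4.0, 5.7]
grip_width: 0.175
```

Request:
play_rows(steps=[[[0.012,0,0],[0,0,0]],[[0.012,0,0],[0,0,0]],[[0.01,0,0],[0,0,0]],[[0,0,0],[0,0,0]],[[0.0257,0,-0.0307],[0,0,0]],[[0.0257,0,-0.0307],[0,0,0]],[[0.0257,0,-0.0307],[0,0,0]],[[0.0257,0,-0.0307],[0,0,0]],[[0.0257,0,-0.0307],[0,0,0]],[[0.0257,0,-0.0307],[0,0,0]],[[0,0,0],[0,0,0]],[[0,0,0],[0,0,0]]])

```text
time_s: 50.2
eef_pos: [581.4, -355.1, 300.8]
ee_rot: [0.117, 0.883, -0.322, 0.321]
force: [0.3, 0.7, -1.0]
grip_width: 0.172
```

```bash
python3 - <<'E'
from h import *
cv2.imwrite("pics/w22.png",cams.capture("wrist")[:,:,::-1])
E
```

```text
(no output)
```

View pics/w22.png

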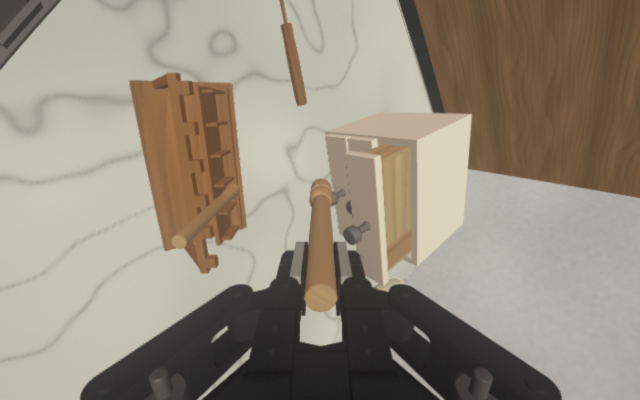

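Tool B is held and clear, and only tool A remains in the rack. Turning upright.

Request:
play_rows(steps=[[[0,0,0],[0,-0.1482,0]],[[0,0,0],[0,-0.1482,0]],[[0,0,0],[0,-0.1482,0]],[[0,0,0],[0,-0.1482,0]],[[0,0,0],[0,-0.1482,0]],[[0,0,0],[0,-0.1482,0]],[[0,0,0],[0,0,-0.1535]],[[0,0,0],[0,0,-0.1535]],[[0,0,0],[0,0,-0.1535]],[[0,0,0],[0,0,-0.1535]],[[0,0,0],[0,0,-0.1535]],[[0,0,0],[0,0,-0.1535]],[[0,0,0],[0,0,-0.1535]],[[0,0,0],[0,0,0]]])

```text
time_s: 51.65
eef_pos: [581.6, -355.2, 299.5]
ee_rot: [-0.001, 0.997, 0.072, -0.001]
force: [0.4, 0.1, -1.3]
grip_width: 0.176
```

```bash
python3 - <<'E'
from h import *
plan([555.9,-31.5,255],down(.1437),order='rt')
E
```

```text
shift x10 [0.0028, -0.0432, 0.0059] | turn x1 [-0.0034, 0.0013, 0.0018] rt
```

Request:
play_rows(steps=[[[0.0028,-0.0432,0.0059],[-0.003,0.001,0]],[[0.0028,-0.0432,0.0059],[0,0,0]],[[0.0028,-0.0432,0.0059],[0,0,0]],[[0.0028,-0.0432,0.0059],[0,0,0]],[[0.0028,-0.0432,0.0059],[0,0,0]],[[0.0028,-0.0432,0.0059],[0,0,0]],[[0.0028,-0.0432,0.0059],[0,0,0]],[[0.0028,-0.0432,0.0059],[0,0,0]],[[0.0028,-0.0432,0.0059],[0,0,0]],[[0.0028,-0.0432,0.0059],[0,0,0]],[[0,0,0],[0,0,0]],[[0,0,0],[0,0,0]],[[0,0,0],[0,0,0]]])

```text
time_s: 52.95
eef_pos: [556.0, -32.4, 256.3]
ee_rot: [0.001, 0.997, 0.071, 0.001]
force: [-0.3, -0.0, -0.5]
grip_width: 0.172
```

```bash
python3 - <<'E'
from h import *
p,r=T();print(p,r.as_matrix()[:,2]); plan([555.9,-31.5,p[2]],down(.1437)); plan([555.9,-31.5,230.4],down(.1437))
E
```

```text
[556.0440769  -32.44869907 256.27107743] [ 0.00133135 -0.00172152 -0.99999763]
shift x1 [-0.0, -0.0013, -0.0] | turn x1 [0.0024, -0.0014, -0.0024] tr
shift x1 [-0.0, -0.0013, 0.0345] | turn x1 [0.0024, -0.0014, -0.0024] tr
```

Request:
play_rows(steps=[[[0,-0.0013,0.0175],[0.0024,-0.001,-0.002]],[[0,0,0.017],[0,0,0]],[[0,0,0],[0,0,0]],[[0,0,0],[0,0,0]]])

```text
time_s: 53.35
eef_pos: [555.8, -31.1, 230.5]
ee_rot: [-0.0, 0.997, 0.072, 0.0]
force: [-0.0, -0.2, -0.9]
grip_width: 0.177
```

```bash
python3 - <<'E'
from h import *
p,r=T();print(p)
im=cams.capture("wrist")[60:270,265:375,::-1];cv2.imwrite("pics/w23z.png",cv2.resize(im,None,fx=5,fy=2.857,interpolation=cv2.INTER_CUBIC))
S=cams.camera_info("scene");
im=cams.capture("scene")[110:260,220:400,::-1];cv2.imwrite("pics/scene23.png",cv2.resize(im,None,fx=3,fy=3,interpolation=cv2.INTER_CUBIC))
E
```

```text
[555.81999083 -31.08806598 230.4877327 ]
```

View pics/w23z.png

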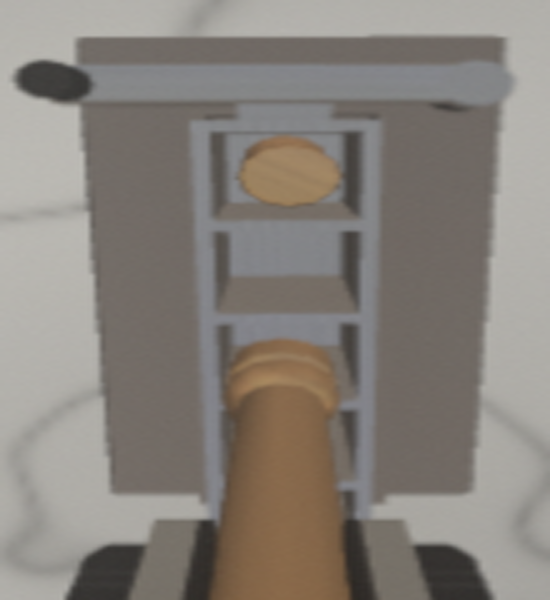

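View pics/scene23.png

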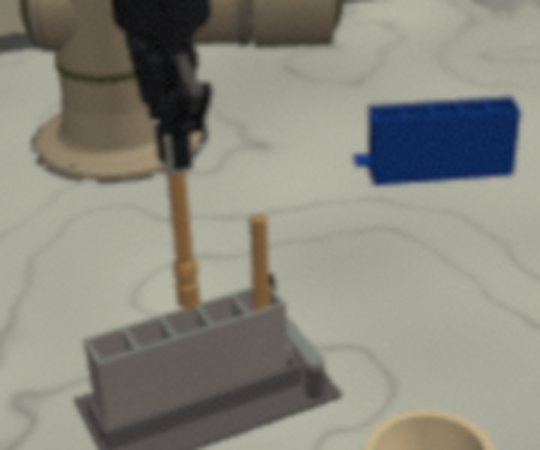

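```bash
python3 - <<'E'
from h import *
i=cams.camera_info("wrist");p,r=T()
z=lambda x,y:((x+.5)/5-.5+265,(y+.5)/2.857-.5+60)
L=lambda px,h:r.inv().apply(atz(i,px,h)-p)[:2].round(1)
print("div18 c",L(z(288,320),103),"div-18 c",L(z(345,406),103),"L/R rim",L(z(206,345),103),L(z(370,345),103))
print("foot far edge",L(z(282,339),118.7),"sides",L(z(228,395),122),L(z(336,395),122))
E
```

```text
div18 c [  2.2 -12.1] div-18 c [15.6 23.8] L/R rim [-16.5  -1.9] [20.9 -1.9]
foot far edge [ 0.8 -8.3] sides [-11.   12.9] [12.6 12.9]
```

Request:
play_rows(steps=[[[0.0016,0.0038,0],[0,0,0]],[[0,0,0],[0,0,0]],[[0,0,0.02],[0,0,0]],[[0,0,0.02],[0,0,0]],[[0,0,0],[0,0,0]],[[0,0,0],[0,0,0]]])

```text
time_s: 54.05
eef_pos: [557.7, -33.4, 201.3]
ee_rot: [0.0, 0.997, 0.073, 0.001]
force: [0.6, 0.2, -0.5]
grip_width: 0.18
```

Request:
play_rows(steps=[[[0,0,0.02],[0,0,0]],[[0,0,0.02],[0,0,0]],[[0,0,0.02],[0,0,0]],[[0,0,0.02],[0,0,0]],[[0,0,0.015],[0,0,0]],[[0,0,0],[0,0,0]],[[0,0,0],[0,0,0]]])

```text
time_s: 54.75
eef_pos: [557.9, -33.4, 130.3]
ee_rot: [0.0, 0.997, 0.073, 0.001]
force: [-0.5, -0.6, -0.5]
grip_width: 0.173
```

Request:
play_rows(steps=[[[0,0,0.007],[0,0,0]],[[0,0,0.003],[0,0,0]],[[0,0,0],[0,0,0]],[[0,0,0],[0,0,0]]])

```text
time_s: 55.15
eef_pos: [557.6, -33.3, 122.2]
ee_rot: [0.0, 0.997, 0.073, 0.0]
force: [0.6, -0.0, -1.5]
grip_width: 0.174
```

Request:
play_rows(steps=[[[0,0,0.002],[0,0,0]],[[0,0,0],[0,0,0]],[[0,0,0],[0,0,0]]])

```text
time_s: 55.45
eef_pos: [557.5, -33.3, 120.5]
ee_rot: [-0.0, 0.997, 0.073, 0.0]
force: [0.7, 0.1, -0.3]
grip_width: 0.172
```

Near the floor, so I'll release (at most a 1-2 mm drop) and go for tool A.

Request:
play_rows(steps=[[[0,0,0],[0,0,0]],[[0,0,0],[0,0,0]],[[0,0,0],[0,0,0]],[[0,0,0],[0,0,0]],[[0,0,0],[0,0,0]],[[0,0,-0.02],[0,0,0]],[[0,0,-0.04],[0,0,0]],[[0,0,-0.04],[0,0,0]],[[0,0,-0.04],[0,0,0]],[[0,0,-0.04],[0,0,0]],[[0,0,-0.02],[0,0,0]],[[0,0,0],[0,0,0]],[[0,0,0],[0,0,0]]], grip=0)

```text
time_s: 56.75
eef_pos: [557.2, -33.2, 269.6]
ee_rot: [-0.0, 0.997, 0.073, -0.0]
force: [0.8, -0.3, 0.0]
grip_width: 1.001
```

```bash
python3 pre.py A; python3 - <<'E'
from h import *
cv2.imwrite("pics/w24.png",cams.capture("wrist")[:,:,::-1])
E
```

```text
stage [ 467.20284848 -314.33007414  262.32265819] pre [ 497.79653597 -340.09878163  172.32265819]
shift x9 [-0.0192, 0.0393, 0.0011] | turn x7 [-0.0001, 0.0001, 0.1538] tr
shift x1 [0.0, 0.0, 0.0] | turn x6 [0.0, 0.1481, 0.0] tr
shift x3 [-0.0121, -0.0, 0.0421] | turn x0 [0.0, 0.0, 0.0] tr
shift x3 [-0.0, 0.0, 0.0382] | turn x0 [0.0, 0.0, 0.0] tr
```

View pics/w24.png

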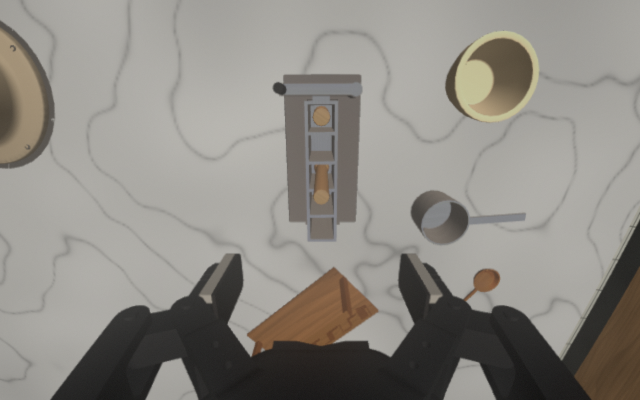

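Both tools stand in the caddy, at (321,115) and (321,185). Going for tool A.

Request:
play_rows(steps=[[[-0.0192,0.0393,0.0011],[0,0,0]],[[-0.0192,0.0393,0.0011],[0,0,0]],[[-0.0192,0.0393,0.0011],[0,0,0]],[[-0.0192,0.0393,0.0011],[0,0,0]],[[-0.0192,0.0393,0.0011],[0,0,0]],[[-0.0192,0.0393,0.0011],[0,0,0]],[[-0.0192,0.0393,0.0011],[0,0,0]],[[-0.0192,0.0393,0.0011],[0,0,0]],[[-0.0192,0.0393,0.0011],[0,0,0]],[[0,0,0],[0,0,0.1538]],[[0,0,0],[0,0,0.1538]],[[0,0,0],[0,0,0.1538]],[[0,0,0],[0,0,0.1538]],[[0,0,0],[0,0,0.1538]],[[0,0,0],[0,0,0.1538]],[[0,0,0],[0,0,0.1538]]])

```text
time_s: 58.4
eef_pos: [467.4, -314.3, 261.5]
ee_rot: [-0.001, 0.939, -0.345, -0.001]
force: [-0.8, -0.4, -0.3]
grip_width: 1.001
```

Request:
play_rows(steps=[[[0,0,0],[0,0.1481,0]],[[0,0,0],[0,0.1481,0]],[[0,0,0],[0,0.1481,0]],[[0,0,0],[0,0.1481,0]],[[0,0,0],[0,0.1481,0]],[[0,0,0],[0,0.1481,0]],[[-0.0121,0,0.0421],[0,0,0]],[[-0.0121,0,0.0421],[0,0,0]],[[-0.0121,0,0.0421],[0,0,0]],[[0,0,0],[0,0,0]],[[0,0,0],[0,0,0]]])

```text
time_s: 59.5
eef_pos: [498.0, -340.0, 172.4]
ee_rot: [0.117, 0.883, -0.322, 0.321]
force: [-0.7, 0.7, 0.7]
grip_width: 0.995
```

```bash
python3 - <<'E'
from h import *
i=cams.camera_info("wrist");cv2.imwrite("pics/w25.png",cams.capture("wrist")[:,:,::-1])
for k in "A": print(k,proj(i,ENDS[k]).round(1))
g=rackR();yr=np.array([.644,.765,0]);E=np.array(ENDS['A'])-1.5*yr+.5*N
print(T()[0]);plan(rep(E-36*U,g),g)
E
```

```text
A [[317. 219.]]
[ 498.30575256 -340.24828618  173.74708101]
shift x3 [-0.001, 0.0001, 0.0386] | turn x1 [-0.0005, -0.0011, -0.0002] tr
```

View pics/w25.png

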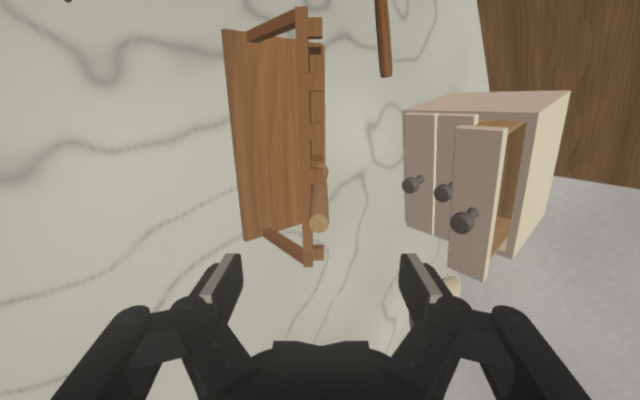

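Request:
play_rows(steps=[[[-0.001,0.0001,0.0386],[0,0,0]],[[-0.001,0.0001,0.0386],[0,0,0]],[[-0.001,0.0001,0.0386],[0,0,0]],[[0,0,0],[0,0,0]],[[0,0,0],[0,0,0]]])

```text
time_s: 60.05
eef_pos: [539.6, -375.2, 106.4]
ee_rot: [0.117, 0.883, -0.322, 0.322]
force: [-1.0, 0.7, -0.3]
grip_width: 0.996
```

Request:
play_rows(steps=[[[0,0,0],[0,0,0]],[[0,0,0],[0,0,0]],[[0,0,0],[0,0,0]],[[0,0,0],[0,0,0]],[[0,0,0],[0,0,0]],[[0,0,0],[0,0,0]],[[0,0,0],[0,0,0]],[[0,0,0],[0,0,0]]], grip=1, squeeze=40)

```text
time_s: 60.85
eef_pos: [539.7, -375.4, 105.5]
ee_rot: [0.117, 0.883, -0.322, 0.322]
force: [-4.3, 3.1, 5.9]
grip_width: 0.172
```

Request:
play_rows(steps=[[[0.012,0,0],[0,0,0]],[[0.012,0,0],[0,0,0]],[[0.01,0,0],[0,0,0]],[[0,0,0],[0,0,0]],[[0.0257,0,-0.0307],[0,0,0]],[[0.0257,0,-0.0307],[0,0,0]],[[0.0257,0,-0.0307],[0,0,0]],[[0.0257,0,-0.0307],[0,0,0]],[[0.0257,0,-0.0307],[0,0,0]],[[0.0257,0,-0.0307],[0,0,0]],[[0,0,0],[0,0,0]],[[0,0,0],[0,0,0]]])

```text
time_s: 62.05
eef_pos: [554.2, -387.7, 301.0]
ee_rot: [0.117, 0.883, -0.322, 0.321]
force: [0.3, -0.8, -1.3]
grip_width: 0.17
```

```bash
python3 - <<'E'
from h import *
cv2.imwrite("pics/w26.png",cams.capture("wrist")[:,:,::-1])
E
```

```text
(no output)
```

View pics/w26.png

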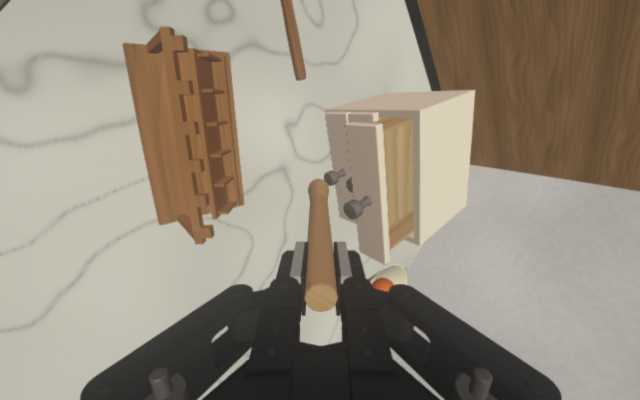

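The rack is empty now and tool A is held.

Request:
play_rows(steps=[[[0,0,0],[0,-0.1482,0]],[[0,0,0],[0,-0.1482,0]],[[0,0,0],[0,-0.1482,0]],[[0,0,0],[0,-0.1482,0]],[[0,0,0],[0,-0.1482,0]],[[0,0,0],[0,-0.1482,0]],[[0,0,0],[0,0,-0.1535]],[[0,0,0],[0,0,-0.1535]],[[0,0,0],[0,0,-0.1535]],[[0,0,0],[0,0,-0.1535]],[[0,0,0],[0,0,-0.1535]],[[0,0,0],[0,0,-0.1535]],[[0,0,0],[0,0,-0.1535]],[[0,0,0],[0,0,0]]])

```text
time_s: 63.5
eef_pos: [554.3, -387.8, 299.7]
ee_rot: [-0.001, 0.997, 0.073, -0.001]
force: [0.1, 0.3, -1.3]
grip_width: 0.174
```

```bash
python3 - <<'E'
from h import *
plan([567.8,-104.6,255],down(.1437),order='rt')
E
```

```text
shift x9 [0.008, -0.0412, 0.0066] | turn x1 [-0.0035, 0.0012, 0.002] rt
```

Request:
play_rows(steps=[[[0.008,-0.0412,0.0066],[-0.002,0.001,0]],[[0.008,-0.0412,0.0066],[0,0,0]],[[0.008,-0.0412,0.0066],[0,0,0]],[[0.008,-0.0412,0.0066],[0,0,0]],[[0.008,-0.0412,0.0066],[0,0,0]],[[0.008,-0.0412,0.0066],[0,0,0]],[[0.008,-0.0412,0.0066],[0,0,0]],[[0.008,-0.0412,0.0066],[0,0,0]],[[0.008,-0.0412,0.0066],[0,0,0]],[[0,0,0],[0,0,0]],[[0,0,0.0175],[0,0,0]],[[0,0,0.016],[0,0,0]],[[0,0,0],[0,0,0]],[[0,0,0],[0,0,0]]])

```text
time_s: 64.9
eef_pos: [567.9, -105.4, 231.4]
ee_rot: [0.0, 0.997, 0.071, 0.0]
force: [0.6, -0.3, 0.3]
grip_width: 0.175
```

```bash
python3 - <<'E'
from h import *
p,r=T();print(p,r.as_matrix()[:,2]);plan([567.8,-104.6,p[2]],down(.1437))
im=cams.capture("wrist")[60:270,265:375,::-1];cv2.imwrite("pics/w27z.png",cv2.resize(im,None,fx=5,fy=2.857,interpolation=cv2.INTER_CUBIC))
E
```

```text
[ 567.87279765 -105.35593519  231.4014642 ] [ 7.54769039e-04 -7.09244500e-04 -9.99999464e-01]
shift x1 [0.0, -0.001, -0.0] | turn x1 [0.001, -0.0008, -0.0015] tr
```

View pics/w27z.png

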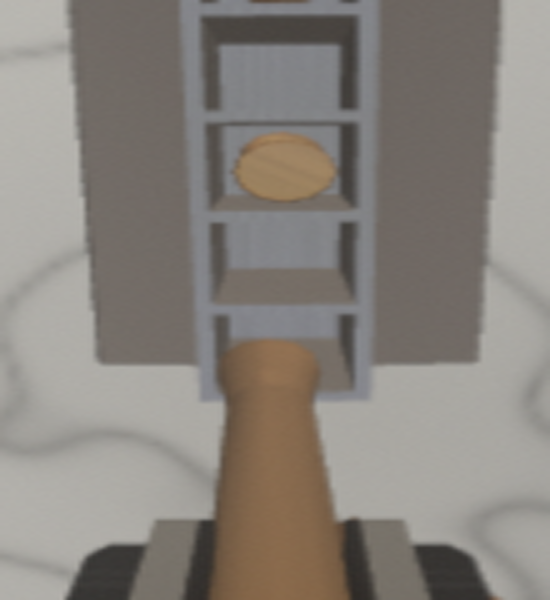

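```bash
python3 - <<'E'
from h import *
i=cams.camera_info("wrist");p,r=T()
z=lambda x,y:((x+.5)/5-.5+265,(y+.5)/2.857-.5+60)
L=lambda px,h:r.inv().apply(atz(i,px,h)-p)[:2].round(1)
print("div-54 c",L(z(286,308),103),"end -92",L(z(286,402),103),"L/R rim",L(z(199,350),103),L(z(373,350),103))
print("foot far edge",L(z(269,339),119.7),"sides",L(z(218,372),119.7),L(z(320,372),119.7))
E
```

```text
div-54 c [  1.7 -16.8] end -92 [ 1.8 22.3] L/R rim [-18.2   0.3] [21.7  0.3]
foot far edge [-2.  -8.4] sides [-13.2   4.6] [9.1 4.6]
```

Request:
play_rows(steps=[[[0.005,-0.0012,0],[0,0,0]],[[0,0,0],[0,0,0]],[[0,0,0.02],[0,0,0]],[[0,0,0.02],[0,0,0]],[[0,0,0],[0,0,0]],[[0,0,0],[0,0,0]]])

```text
time_s: 65.55
eef_pos: [571.8, -103.6, 202.2]
ee_rot: [0.001, 0.997, 0.072, 0.001]
force: [0.1, -0.5, 0.1]
grip_width: 0.168
```

Request:
play_rows(steps=[[[0,0,0.02],[0,0,0]],[[0,0,0.02],[0,0,0]],[[0,0,0.02],[0,0,0]],[[0,0,0.02],[0,0,0]],[[0,0,0.015],[0,0,0]],[[0,0,0],[0,0,0]],[[0,0,0],[0,0,0]]])

```text
time_s: 66.25
eef_pos: [572.1, -103.8, 131.3]
ee_rot: [0.001, 0.997, 0.072, 0.001]
force: [0.2, -0.6, 0.1]
grip_width: 0.175
```

Request:
play_rows(steps=[[[0,0,0.007],[0,0,0]],[[0,0,0.004],[0,0,0]],[[0,0,0],[0,0,0]],[[0,0,0],[0,0,0]]])

```text
time_s: 66.65
eef_pos: [571.7, -103.6, 122.2]
ee_rot: [0.001, 0.997, 0.072, 0.001]
force: [-0.1, -0.5, 0.4]
grip_width: 0.172
```

Request:
play_rows(steps=[[[0,0,0.002],[0,0,0]],[[0,0,0],[0,0,0]],[[0,0,0],[0,0,0]]])

```text
time_s: 66.95
eef_pos: [571.7, -103.6, 120.7]
ee_rot: [0.001, 0.997, 0.072, 0.001]
force: [-0.5, 0.7, -0.2]
grip_width: 0.17
```

Request:
play_rows(steps=[[[0,0,0],[0,0,0]],[[0,0,0],[0,0,0]],[[0,0,0],[0,0,0]],[[0,0,0],[0,0,0]],[[0,0,0],[0,0,0]],[[0,0,-0.02],[0,0,0]],[[0,0,-0.04],[0,0,0]],[[0,0,-0.04],[0,0,0]],[[0,0,-0.04],[0,0,0]],[[0,0,-0.04],[0,0,0]],[[-0.04,0,0],[0,0,0]],[[-0.04,0,0],[0,0,0]],[[-0.04,0,0],[0,0,0]],[[0,0,0],[0,0,0]],[[0,0,0],[0,0,0]],[[0,0,0],[0,0,0]]], grip=0)

```text
time_s: 68.55
eef_pos: [483.0, -116.4, 255.5]
ee_rot: [0.001, 0.997, 0.072, 0.001]
force: [0.3, -0.7, -0.7]
grip_width: 0.997
```

```bash
python3 - <<'E'
from h import *
p,r=T();print(p)
for n,x,y,w,h in[("scene",220,110,180,150),("side",290,140,150,170)]:
    cv2.imwrite(f"pics/{n}30.png",cv2.resize(cams.capture(n)[y:y+h,x:x+w,::-1],None,fx=3.5,fy=3.5,interpolation=cv2.INTER_CUBIC))
cv2.imwrite("pics/w30.png",cams.capture("wrist")[:,:,::-1])
cv2.imwrite("pics/scene30f.png",cams.capture("scene")[:,:,::-1])
E
```

```text
[ 483.03868183 -116.3937043   255.5123385 ]
```

View pics/scene30.png

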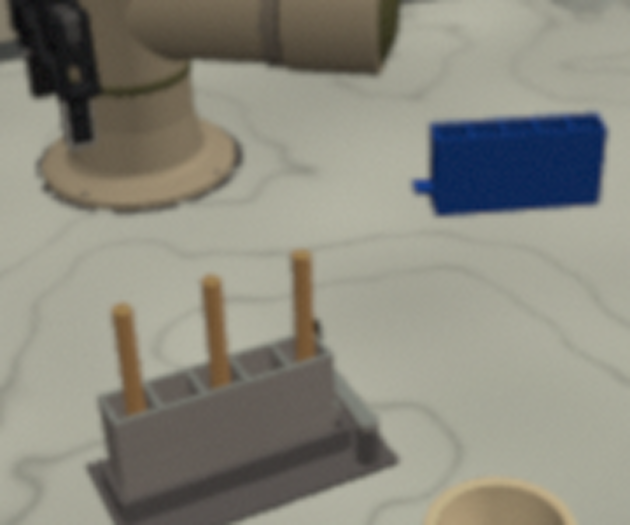

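View pics/side30.png

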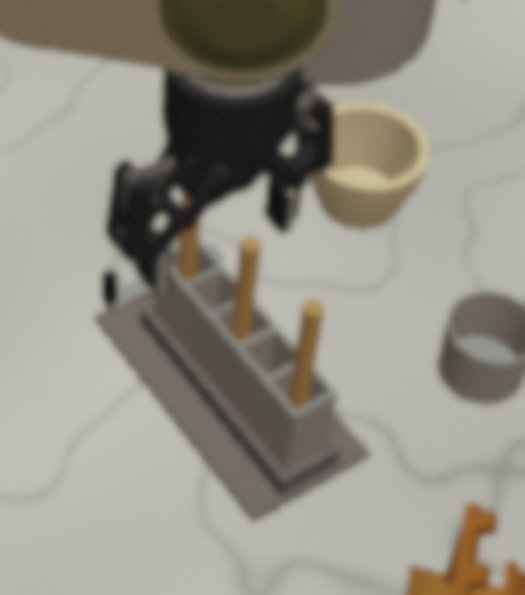

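View pics/w30.png

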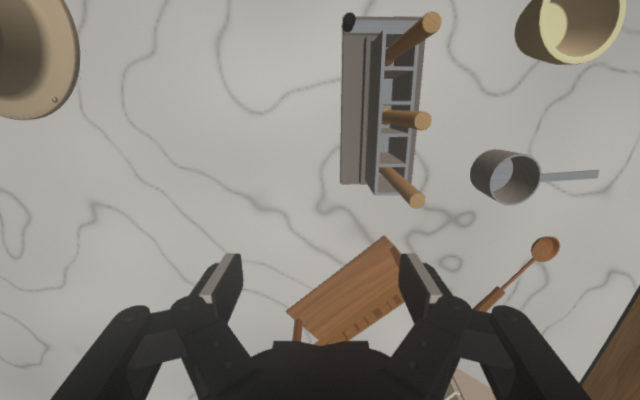

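View pics/scene30f.png

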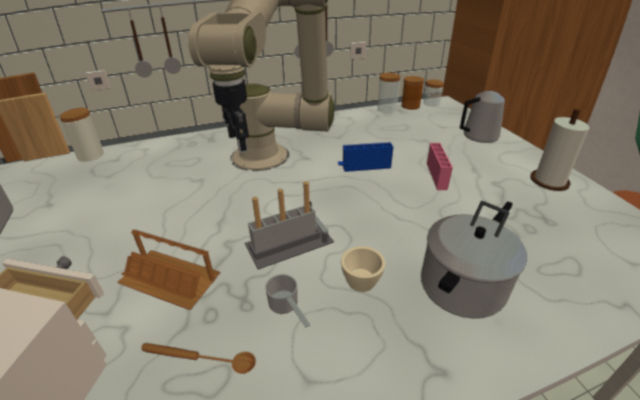

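```bash
python3 - <<'E'
from h import *
S=cams.camera_info("scene");D=cams.camera_info("side");W=cams.camera_info("wrist")
f=lambda x,y,a,b:(a+(x+.5)/3.5-.5,b+(y+.5)/3.5-.5)
for n,a,b,w in[("A",(123,309),(314,307),(416,200)),("B",(212,281),(250,243),(422.5,120.5)),("C",(302,256),None,(430.5,21))]:
    rs=[ray(S,f(*a,220,110)),ray(W,w)]+([ray(D,f(*b,290,140))] if b else [])
    print(n,tri(rs)[0].round(1))
c=np.array([558,-32]);dy=np.array([-.1432,.9897])
for y in(-72,0,72):print(c+y*dy)
# rim height & lever direction from wrist
for nm,px in(("knob",(349,21)),):print(nm,atz(W,px,82))
print(ctrl.sense()['time_s'])
E
```

```text
A [ 572.  -101.9  189.2]
B [558.9 -31.7 189.2]
C [547.4  42.3 187.7]
[ 568.3104 -103.2584]
[558. -32.]
[547.6896  39.2584]
knob [489.73565415  60.46128868  82.        ]
68.75
```

The handle ends measure 188-189 mm high (about 192 expected), sit over their compartments, and the knob is at the shut position. Handing in.

```bash
python3 - <<'E'
from rig import ctrl
print(ctrl.finish_job())
E
```

```text
the job is handed in; nothing more can be done
None
```

I put the caddy in the dock pocket with its tab on the lever's side and swung the lever shut against its stop. Then I stood the rack's three wooden tools upright, heads down, in the two end compartments and the middle one. The job was handed in after about 69 s of robot time; no verdict was reported.

- **Caddy:** it touched the pocket floor at the predicted height. In the last pictures it is still seated, and the handles end 188–189 mm above the counter (about 192 expected).
- **Lever:** the knob measured within about 3 mm of its shut position, and the stop held an 18 N push.
- **Tools and surroundings:** each handle end is within about 4 mm of its compartment's centre, and the rack is empty. The mortar and measuring cup look unmoved by eye; I did not measure them. The open gripper was clear of everything.

Some things failed or disagreed along the way:
- **First grasp missed:** the real fingertips are about 33 mm short of the reported tool point, which a touch on the counter confirmed. The fingers closed on the caddy's rim, with about 40 N upward at the wrist. The caddy stayed upright and in place, and I corrected for the offset from then on.
- **Wrist camera against fixed cameras:** they disagreed by about 2–4 mm, so I made small corrections above the caddy before lowering each tool.

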